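# Clamp the guide post on the brush slide and wind it in

## Robot

A 7-joint arm with a two-finger parallel gripper is mounted at the origin on the work surface. World frame = base frame: x ahead of the robot, y to its left, z up, the work surface at z = 0. Lengths are in m, angles in rad, forces in N, time in s.
With the tool pointing down it reaches from about 0.4 to 0.9 m from the base axis. Payload 5.5 kg.
Tool frame: the origin (TCP) lies at the very end of the fingers, on their centre line; the grasp point (between the pads) lies 19 mm behind it; z points along the fingers, y is the line along which they close (so a half turn about z gives the same grasp; the last joint's range is limited). The gripper opens to 92 mm and grips with 3 to 60 N. Pads are 19 mm wide; open, the fingers measure 130 mm over their backs; the gripper's body (75 mm by 190 mm) begins 47 mm behind the grasp point.
Start: joints at [1.414, 0.501, -0.427, 1.55, 0.221, 1.138, -0.21], TCP at [0.265, -0.594, 0.227] pointing down, gripper open.
Joint ranges: [-2.88, 2.88], [-0.31, 2.03], [-1.54, 1.56], [0.2, 2.42], [-1.41, 4.55], [0.19, 2.02], [-2.57, 2.57]. Speed limits (rad/s): [2.57, 2.57, 3.14, 3.14, 3.14, 3.14, 3.14].

## Interface

Orientations are given as a unit quaternion [w, x, y, z].
In Python, from plant import manip, imaging gives the robot as it stands.
- The arm moves only by the shell command python3 -m crank 'ROWS' [OPENING] [FORCE]. ROWS is JSON, a list of rows, each a list of 2 entries, a list of its own where there are three numbers: the shift along the tool's x, y, z in units of 25 mm (1.0 is 25 mm), then the turn, a rotation vector about the tool's x, y, z in units of 5 degrees (1.0 is 5 degrees). In form: [[[tx, ty, tz], [wx, wy, wz]], ...]. A call has 1 to 8 rows; each row is the pose to reach, as a shift and turn from the pose commanded when the call began, along the tool's axes at that moment; what a row does not reach only later rows make up. A row lasts 1/12 s, in which the tool goes at most 41.7 mm and 7.16 degrees, less where a joint would pass 70% of its speed; a pose out of reach is approached as far as the arm can. A call with a gripper value outside its range is refused whole. OPENING is the closure, from -1 (fully open) to 1 (shut), set as the call begins (- or left out, the last holds). The fingers move at their own pace and stop on an object; FORCE is the grip in N (left out, the last holds). Time passes only in rows, so rows that repeat a pose let the fingers close. It gives the time, the measured TCP pose, the force, the opening and the grip force at its end, in the units of the state.
- manip.observe(): the state, without advancing time (a new reading comes with each control period).
- imaging.capture(name): name is "side" or "top"; returns (picture, depth): 480x640x3 uint8, blue, green, red; 480x640 float32, m along the optical axis (not along the pixel's ray), 0 where there is no reading.
- imaging.camera_info(name): a dict with "mtx" (3x3 intrinsics, pixels), "world_to_cam" (4x4, takes a point from world to camera coordinates). Camera axes: x right, y up, looking along -z (the intrinsics and any distortion apply to the point x, -y, -z); pixel columns grow to the right and rows downward; lengths in m; the calibration is good to about 2 mm. A picture is of the moment at which its call begins. camera_info takes no time and is no camera call.
- manip.finish_job(): hands the job in; it is judged then, once.
The state is a dict: "clock": time; "qpos": joint angles; "joint_velocities": joint speeds; "joint_torque": joint torques, N m; "tool_pos": TCP position; "orientation": TCP orientation; "wrist_force": force on the tool from outside, world axes, zero at the start; "torque": the same for the moment, N m; "opening": opening from 0.0 (shut) to 1.0 (fully open); "grip_force": force on a finger pad.
Only numpy, scipy, OpenCV 4.12 (cv2) and the standard library are available. Lean on these libraries where they do the work, as an engineer would, in place of code of your own. Each camera call takes 0.05 s, during which the arm holds its last target. There are 200 camera calls.

## Task

Lay the round steel guide post from its wooden cradle into the two V-blocks of the slide table, lengthwise in the middle, then put every U-bolt there is in the rack over it, both legs down through a pair of holes in the table plate, until its crown sits on the post. Then fit the loose crank fully down onto the square shaft end and wind it clockwise through about three turns until the table is up against its end stop by the brush wheel; finally take the crank off again and lay it flat on its grey pad, handle up. Do not knock the other things on the bench about.

Things in the scene. Friction and masses are not known exactly. Their poses are not given: they have to be found in the camera images.
- post: Plain round steel guide post, 32 mm diameter, 220 mm long, 0.6 kg, lying level. Origin at its middle on its axis; its y axis is the length. Both ends alike. Starts lying in a wooden cradle of two V-blocks (at 85 mm either side of its middle, 18 mm wide), axis 32 mm above the bench, cradle board under it 6 mm thick.
- ubolt1: Steel U-bolt of 10 mm bar, 110 mm tall: two round-ended legs 56 mm apart (x = +-28), 65 mm clear under the flat crown (65 to 75 mm), then a lug 24 mm wide (x), 12 mm thick (y), from 75 to 110 mm. Origin midway between the leg tips (lowest), z up to the lug; both ways round alike. Starts hanging in the rack, upright, origin 12 mm above the bench. Some may be absent.
- ubolt2: Steel U-bolt of 10 mm bar, 110 mm tall: two round-ended legs 56 mm apart (x = +-28), 65 mm clear under the flat crown (65 to 75 mm), then a lug 24 mm wide (x), 12 mm thick (y), from 75 to 110 mm. Origin midway between the leg tips (lowest), z up to the lug; both ways round alike. Starts hanging in the rack, upright, origin 12 mm above the bench. Some may be absent.
- ubolt3: Steel U-bolt of 10 mm bar, 110 mm tall: two round-ended legs 56 mm apart (x = +-28), 65 mm clear under the flat crown (65 to 75 mm), then a lug 24 mm wide (x), 12 mm thick (y), from 75 to 110 mm. Origin midway between the leg tips (lowest), z up to the lug; both ways round alike. Starts hanging in the rack, upright, origin 12 mm above the bench. Some may be absent.
- rack: Wooden rack, fixed, 90 mm (x) by 170 mm (y), block 50 mm high with a rib along y on top up to 77 mm. Origin under its centre. Three places at y = -55, 0, +55 mm, in each of which a U-bolt can hang astride the rib, its legs 38 mm deep in 14 mm holes, 2 mm clear of the bottom. At the start the U-bolts are turned like the rack, each in its own place.
- fixture: Fixed green slide fixture, 150 mm wide (x). Origin under the table's middle at slide 0. y: slide direction; gearbox (100 x 90 mm, 60 high) with square shaft at y = -195, brush unit from y = +180 to +370, 130 high. Table plate 150 x 222 mm, 12 thick, top 52 above the bench, 28 free under it; two V-blocks at 90 either side of its middle (18 mm wide, top 82 high), hole pairs between.
- saddle_mid (a point): Point on the sliding table, where the middle of the post lies when it rests in the two V-blocks (78.6 mm above the bench). y is the direction of the V-blocks' groove, and of the slide; z up.
- holes1 (a point): Middle between pair 1 of holes in the table plate, on its top face (52 mm above the bench). The two 14 mm holes lie at x = +-28 mm of this frame, either side of the lying post; pairs 50 mm apart along y (nearest the gearbox). A U-bolt is home with its origin under this point, about 30 mm above the bench (22 mm under the plate's top), crown on the post.
- holes2 (a point): Middle between pair 2 of holes in the table plate, on its top face (52 mm above the bench). The two 14 mm holes lie at x = +-28 mm of this frame, either side of the lying post; pairs 50 mm apart along y (the middle). A U-bolt is home with its origin under this point, about 30 mm above the bench (22 mm under the plate's top), crown on the post.
- holes3 (a point): Middle between pair 3 of holes in the table plate, on its top face (52 mm above the bench). The two 14 mm holes lie at x = +-28 mm of this frame, either side of the lying post; pairs 50 mm apart along y (nearest the brush). A U-bolt is home with its origin under this point, about 30 mm above the bench (22 mm under the plate's top), crown on the post.
- carriage (a joint): Slide of the table towards the brush wheel, m: near 0 at the start (0 to 0.004), 0.06 at the end stop. Driven only by the shaft, 20 mm a turn; it does not run back and cannot be pushed by hand.
- shaft_foot (a point): Foot of the upright square shaft end, on its 56 mm wide shoulder, 64 mm above the bench: the crank's underside rests here. Shaft 16 mm square, sides along this frame's x and y (it turns with the shaft), straight for 24 mm, then a round tapered tip, 6 mm high, 16 to 10 mm; top 30 mm above here. Clockwise from above drives the table to the brush. Friction 0.15 N m; it stays where left.
- crank: Loose dark steel crank, 0.4 kg. Origin: underside, centre of a square through hole, 18.5 mm wide, in a boss 36 (x) by 34 (y) by 38 mm high. Arm 22 wide, 14 thick, flush with the underside, along +x to 84 mm; at x = 70 an upright black handle, 22 mm diameter, height 16 to 62, that spins freely. Starts flat on the pad, handle up. Fits the shaft four ways, with 0.15 rad of play.
- crank_knob (a point): Point on the axis of the crank's handle, 70 mm from the hole's centre, 40 mm above the crank's underside.
- pad: Thin grey pad, 170 mm (x) by 150 mm (y), flat on the bench (counts as no height: the crank on it lies at bench height). Origin in its centre.
- spray: Bystander: white bottle, 72 mm diameter, 170 mm high. Origin under its centre.
- flange: Bystander: flat steel ring, 90 mm diameter, 26 mm high.
- driver: Bystander: screwdriver lying on the bench.
- scourer: Bystander: reddish scouring block, 90 x 60 x 25 mm.
- can: Bystander: yellow can, 70 mm diameter, 110 mm high.
There are look-alikes about, which are no part of the job. What is shaped like the ubolt1 but orange is not meant.

How it is judged:
On the way, in this order (a step that is already met when the one before it is completed fails the run):
1. the post lies in both V-blocks of the table, about centred (horizontal distance between post and saddle_mid below 0.015 m and z of post in the frame of saddle_mid between -0.004 and 0.004 m and angle between the y axis of post and the y axis of saddle_mid, either way round below 0.05 rad), for 0.2 s.
2. every U-bolt sits home over the post, legs through a pair of holes, with the post in place (all of step 1 and (horizontal distance between ubolt1 and holes1 below 0.008 m or horizontal distance between ubolt1 and holes2 below 0.008 m or horizontal distance between ubolt1 and holes3 below 0.008 m) and height (world z) of each of ubolt1, ubolt2, ubolt3 below 0.035 m and angle between each of ubolt1, ubolt2, ubolt3's own z axis and vertical below 0.2 rad and (horizontal distance between ubolt2 and holes1 below 0.008 m or horizontal distance between ubolt2 and holes2 below 0.008 m or horizontal distance between ubolt2 and holes3 below 0.008 m) and (horizontal distance between ubolt3 and holes1 below 0.008 m or horizontal distance between ubolt3 and holes2 below 0.008 m or horizontal distance between ubolt3 and holes3 below 0.008 m)), for 0.2 s.
3. the crank is fully down on the square shaft, the table still near its start (horizontal distance between crank and shaft_foot below 0.004 m and z of crank in the frame of shaft_foot below 0.005 m and angle between crank's own z axis and vertical below 0.15 rad and value of joint carriage below 0.02 m), for 0.2 s.
4. the crank has wound the table to its end stop (horizontal distance between crank and shaft_foot below 0.004 m and z of crank in the frame of shaft_foot below 0.005 m and angle between crank's own z axis and vertical below 0.15 rad and value of joint carriage above 0.0575 m), for 0.1 s.
At the end, for the whole second after the job is handed in: Post in both V-blocks, within 15 mm of centre; every U-bolt present upright over a hole pair (8 mm), leg tips under 35 mm above the bench; slide beyond 56.5 mm; crank flat, handle up (0.1 rad), boss on the pad; all at rest (all of step 2 and value of joint carriage above 0.0565 m and x of crank in the frame of pad between -0.085 and 0.085 m and y of crank in the frame of pad between -0.075 and 0.075 m and height (world z) of crank below 0.006 m and angle between crank's own z axis and vertical below 0.1 rad and linear speed of each of post, crank, ubolt1, ubolt2, ubolt3 below 0.03 m/s); the robot touches nothing.
It fails at once if a thing that is not part of the job is knocked more than 40 mm aside (distance of any of spray, flange, driver, scourer, can from where it was at the start of the episode above 0.04 m).
Of ubolt1, ubolt2, ubolt3 only 2 to 3 are there at a start; the rules pass over those that are not, and their reading is None.
At some moment in a run one of crank may be knocked a few centimetres aside while the robot is not near it.
It also fails if it takes over 208 s, if anything falls off the work surface, if the arm or the gripper's body presses on something with over 40 N, if the wrist force passes 120 N, or if a joint passes its speed limit or range.

## Working session

There is one attempt and no reset: what is moved stays moved. The work goes in short steps, Python scripts to look and compute and a shell command to move; the robot and the scene stay as the last step left them, time stands still between calls to the robot, and variables do not carry over. Pictures are saved under pics/ and viewed, at most 14 in all, crops included, and the job is handed in when it is done.

```bash
ls; mkdir -p pics
python3 - <<'E'
from plant import manip, imaging
import cv2,numpy as np
print(manip.observe())
for n in ("top","side"):
    p,d=imaging.capture(n); cv2.imwrite(f"pics/{n}0.png",p); np.save(f"{n}0.npy",d)
    i=imaging.camera_info(n); print(n,i)
E
```

```text
pics
{'clock': 0.0, 'qpos': array([ 1.41418915,  0.50187051, -0.42678662,  1.55145495,  0.2208251 ,
        1.13828731, -0.21029738]), 'joint_velocities': array([ 0.00116375,  0.00089522,  0.00089127, -0.00121766, -0.00040034,
        0.00145897,  0.0008638 ]), 'joint_torque': array([-4.46370041e-04, -5.66585505e+01, -5.81576362e+00, -2.79109687e+01,
       -6.85690879e-02,  3.09436605e-02,  2.16254957e-04]), 'tool_pos': array([ 0.26459505, -0.59293939,  0.22566168]), 'orientation': array([-9.62326135e-04,  9.78043768e-01,  2.08397290e-01, -1.79632265e-04]), 'wrist_force': array([ 0.18459884, -1.06030675, -0.0497114 ]), 'torque': array([ 0.0580191 , -0.00165845,  0.03563664]), 'grip_force': 0.0, 'opening': 1.0013621750249155}
top {'mtx': array([[445.41546168,   0.        , 314.0244906 ],
       [  0.        , 445.41546168, 238.74986065],
       [  0.        ,   0.        ,   1.        ]]), 'world_to_cam': array([[-0.07224415, -0.99737274, -0.00532943,  0.03923083],
       [ 0.97674779, -0.07182958,  0.20200066, -0.4961461 ],
       [-0.20185276,  0.00938786,  0.97937088, -1.22237711],
       [ 0.        ,  0.        ,  0.        ,  1.        ]])}
side {'mtx': array([[481.47191112,   0.        , 315.4114762 ],
       [  0.        , 481.47191112, 229.25543061],
       [  0.        ,   0.        ,   1.        ]]), 'world_to_cam': array([[-0.83174111, -0.55498174, -0.01421274,  0.40436346],
       [ 0.27087649, -0.42803841,  0.86221172, -0.20498966],
       [-0.48459536,  0.71328703,  0.50634865, -0.93641964],
       [ 0.        ,  0.        ,  0.        ,  1.        ]])}
```

View pics/top0.png

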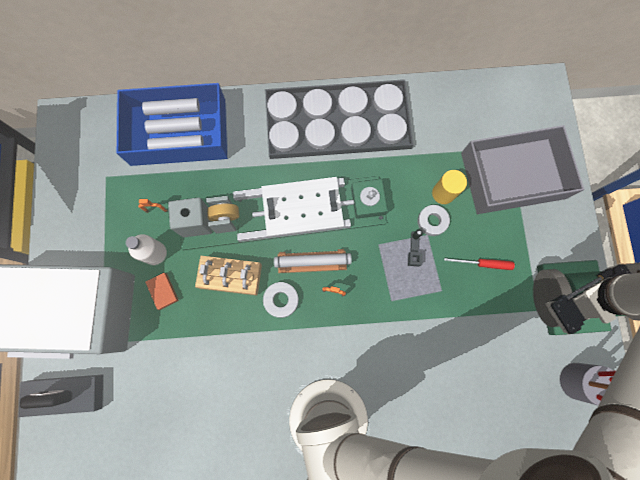

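View pics/side0.png

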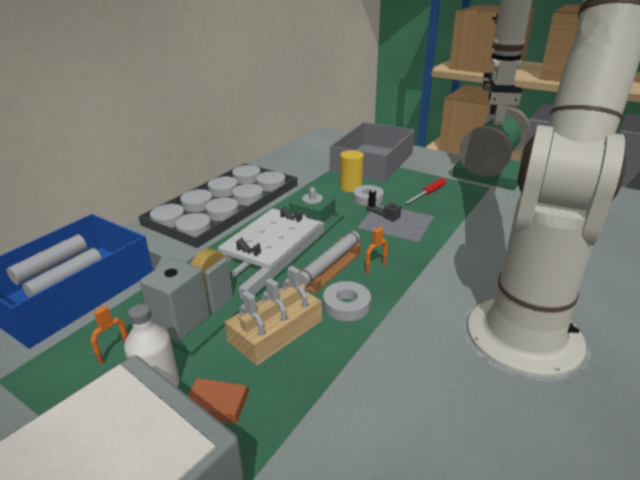

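The top view shows three grey U-bolts in the rack (px 205–245, 272), the post at (313,261), table at (303,205), shaft at (370,196), crank at (415,250) on the pad. The orange U-bolts are decoys. Next I'll measure with depth.

```bash
cat > h.py <<'E'
import numpy as np, cv2, json
from plant import manip, imaging
from scipy.spatial.transform import Rotation as R
def info(n):
    i=imaging.camera_info(n); return i["mtx"],i["world_to_cam"]
def ray(n,u,v):
    K,T=info(n); d=np.array([(u-K[0,2])/K[0,0],-(v-K[1,2])/K[1,1],-1.]); Rt=T[:3,:3].T
    return -Rt@T[:3,3], Rt@d
def px(n,u,v,z):
    o,d=ray(n,u,v); return o+d*(z-o[2])/d[2]
def proj(n,p):
    K,T=info(n); c=T[:3,:3]@np.array(p)+T[:3,3]; return K[0,0]*c[0]/-c[2]+K[0,2], -K[1,1]*c[1]/-c[2]+K[1,2]
def cloud(n,D):
    K,T=info(n); v,u=np.mgrid[:480,:640]
    c=np.stack([(u-K[0,2])/K[0,0]*D,-(v-K[1,2])/K[1,1]*D,-D],-1)
    return (c-T[:3,3])@T[:3,:3]
def rect(W,m,lo,hi):
    """stats of points in box of mask m & z range"""
    P=W[m&(W[...,2]>lo)&(W[...,2]<hi)]; 
    r=cv2.minAreaRect((P[:,:2]*1000).astype(np.float32)); return len(P),P.mean(0).round(4),np.median(P[:,2]).round(4),[np.round(x,1) for x in r[0]],np.round(r[1],1),round(r[2],1)
def box(u0,v0,u1,v1):
    m=np.zeros((480,640),bool); m[v0:v1,u0:u1]=True; return m
def go(p,yaw=None):
    """shift (25mm units, tool axes) and wz (5deg units) to reach TCP p, with tool y axis at world yaw; uses measured pose"""
    s=manip.observe(); w,x,y,z=s["orientation"]; M=R.from_quat([x,y,z,w])
    t=M.inv().apply(np.array(p)-s["tool_pos"])/0.025
    out=[t.round(2)]
    if yaw is not None:
        f=np.array([np.cos(yaw),np.sin(yaw),0]); 
        zt=np.array([0,0,-1.]); T=np.stack([np.cross(f,zt),f,zt],1)
        best=[]
        for sg in (1,-1):
            T2=T@np.diag([sg,sg,1]); rv=(M.inv()*R.from_matrix(T2)).as_rotvec(); best.append(np.round(np.degrees(rv)/5,2))
        out.append(best)
    return out,s["tool_pos"].round(4),s["qpos"].round(2)
E
python3 - <<'E'
from h import *
D=np.load('top0.npy'); W=cloud('top',D)
for k,(b,lo,hi) in dict(post=((270,245,358,275),.036,.055),lugs=((190,250,265,300),.100,.125),rack=((185,250,265,300),.045,.056),
  rib=((185,250,265,300),.070,.085),table=((255,175,350,240),.047,.058),V=((255,175,350,240),.07,.09),shaft=((355,185,382,208),.085,.1),shoulder=((355,185,385,210),.06,.068),gear=((345,170,395,225),.055,.06),
  boss=((400,240,430,275),.030,.045),handle=((405,220,430,250),.055,.07),crank=((400,220,430,275),.008,.07)).items():
    try: print(k,*rect(W,box(*b),lo,hi))
    except Exception as e: print(k,e)
p=cv2.imread('pics/top0.png')
for n,(u0,v0,u1,v1) in dict(a=(185,165,395,310),).items():
    cv2.imwrite('pics/c_%s.png'%n,cv2.resize(p[v0:v1,u0:u1],None,fx=3.8,fy=3.8,interpolation=cv2.INTER_CUBIC))
c=p[225:305,370:450]; cv2.imwrite('pics/c_b.png',cv2.resize(c,None,fx=6,fy=6,interpolation=cv2.INTER_CUBIC))
E
```

```text
post 800 [0.4392 0.0107 0.0447] 0.0453 [np.float64(436.2), np.float64(11.9)] [219.9  40.8] 87.8
lugs 162 [0.4138 0.2534 0.1178] 0.12 [np.float64(414.1), np.float64(252.3)] [122.9  24.6] 78.7
rack 1185 [0.4119 0.2496 0.0501] 0.0501 [np.float64(414.3), np.float64(252.5)] [171.3  90.1] 79.2
rib 343 [0.4121 0.2489 0.0775] 0.0772 [np.float64(413.1), np.float64(253.0)] [151.4  64.7] 80.4
table 3367 [0.5965 0.03   0.0519] 0.0519 [np.float64(598.4), np.float64(29.7)] [151.4 222.2] 3.4
V 132 [0.5992 0.0299 0.0758] 0.076 [np.float64(598.4), np.float64(30.0)] [ 60.1 197.8] 2.9
shaft 33 [ 0.6091 -0.1663  0.0901] 0.0896 [np.float64(609.8), np.float64(-166.9)] [15.2 15.8] 58.8
shoulder 392 [ 0.6067 -0.1658  0.0628] 0.0625 [np.float64(606.7), np.float64(-165.8)] [84.6 72.7] 85.6
gear 436 [ 0.608  -0.1654  0.058 ] 0.0582 [np.float64(609.7), np.float64(-166.8)] [100.5  89.7] 3.5
boss 127 [ 0.4236 -0.2848  0.0368] 0.0368 [np.float64(423.7), np.float64(-284.1)] [34.8 37.2] 81.8
handle 48 [ 0.4921 -0.2943  0.0619] 0.062 [np.float64(492.2), np.float64(-294.3)] [20.2 18.1] 34.9
crank 481 [ 0.468  -0.2963  0.0288] 0.0268 [np.float64(457.4), np.float64(-296.9)] [ 50.4 168.7] 70.6
```

View pics/c_a.png

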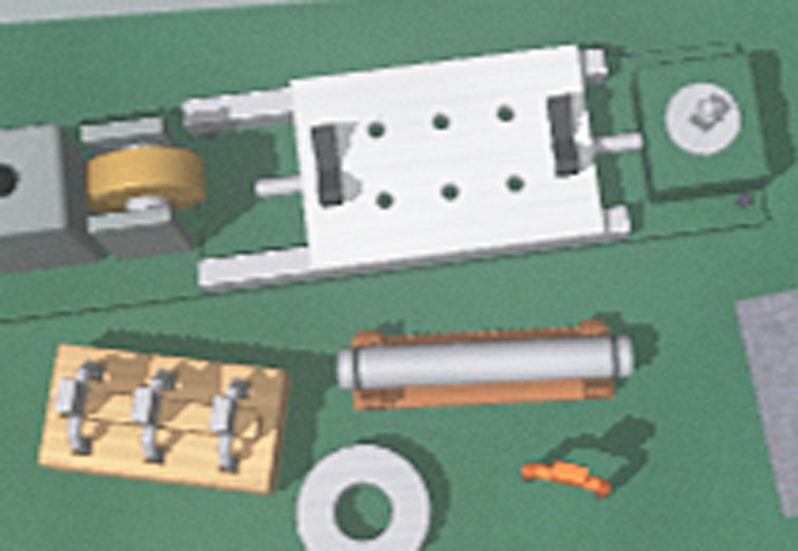

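View pics/c_b.png

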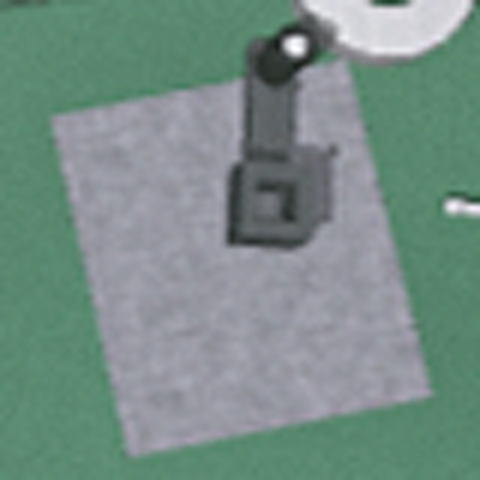

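The crops show three grey U-bolts, the post, six holes, and the crank on its pad with its handle towards +x. The depth sizes all match the given ones (rack 171x90, table 151x222, post 220). I'll refine a few of these and work out the first move.

```bash
python3 - <<'E'
from h import *
D=np.load('top0.npy'); W=cloud('top',D)
print('post',*rect(W,box(270,245,358,275),.0435,.055))
M=(box(190,250,265,300)&(W[...,2]>.1)&(W[...,2]<.13)).astype(np.uint8)
n,l=cv2.connectedComponents(M)
for i in range(1,n):
    if (l==i).sum()>10: print('lug',*rect(W,l==i,.1,.13))
p=cv2.imread('pics/top0.png'); hsv=cv2.cvtColor(p,cv2.COLOR_BGR2HSV)
m=(hsv[...,1]<45)&box(372,228,448,305)&(W[...,2]<.004)&(W[...,2]>-.006)
m=cv2.morphologyEx(m.astype(np.uint8),cv2.MORPH_OPEN,np.ones((3,3)))>0
print('pad',*rect(W,m,-.01,.01))
print(go([.437,.0115,.15],np.radians(-2.2)))
# holes: dark blobs in table
g=cv2.cvtColor(p,cv2.COLOR_BGR2GRAY)
E
python3 -m crank '[[[0,0,0],[0,0,0]]]' -1 20
```

```text
post 528 [0.44   0.0106 0.0469] 0.0465 [np.float64(439.3), np.float64(11.5)] [219.4  26.9] 87.8
lug 59 [0.4245 0.3049 0.1177] 0.1191 [np.float64(425.0), np.float64(306.3)] [12.9 24.2] 79.4
lug 57 [0.413  0.2517 0.1181] 0.1212 [np.float64(413.3), np.float64(252.5)] [12.3 22.9] 80.4
lug 54 [0.4029 0.1974 0.1189] 0.1211 [np.float64(403.8), np.float64(199.0)] [13.9 23.9] 77.4
pad 1334 [ 0.3946 -0.2672  0.0008] 0.001 [np.float64(402.5), np.float64(-270.1)] [169.5 151.1] 7.4
([array([ 16.15, -19.26,   3.07]), [array([-2.000e-02, -1.000e-02, -1.275e+01]), array([-1.000e-02,  2.000e-02,  2.325e+01])]], array([ 0.2646, -0.593 ,  0.2258]), array([ 1.41,  0.5 , -0.43,  1.55,  0.22,  1.14, -0.21]))
clock: 0.18
tool_pos: [0.2647, -0.5932, 0.226]
orientation: [-0.001, 0.978, 0.208, -0.0]
wrist_force: [-0.4, 0.0, -0.0]
opening: 1.002
grip_force: 0.0
```

```bash
cat >> h.py <<'E'
def plan(wps,start=None):
    """wps: (x,y,z mm, closing-yaw deg). Prints shift & wz per leg, each from the previous waypoint; rows needed."""
    s=manip.observe(); w,x,y,z=s["orientation"]; M=R.from_quat([x,y,z,w]); P=s["tool_pos"]*1000
    for X,Y,Z,a in wps:
        f=np.array([np.cos(np.radians(a)),np.sin(np.radians(a)),0]); zt=np.array([0,0,-1.])
        T=np.stack([np.cross(f,zt),f,zt],1)
        c=[R.from_matrix(T@np.diag([g,g,1])) for g in (1,-1)]
        N=min(c,key=lambda q:(M.inv()*q).magnitude())
        t=M.inv().apply(np.array([X,Y,Z])-P); r=np.degrees((M.inv()*N).as_rotvec())
        print(json.dumps([list((t/25).round(2)),list((r/5).round(2))]),"rows>=%.1f"%max(np.linalg.norm(t)/41.7,np.linalg.norm(r)/7.16))
        M,P=N,np.array([X,Y,Z])
    print("q",s["qpos"].round(2),"p",s["tool_pos"].round(4),"f",s["wrist_force"].round(1),s["clock"])
E
python3 - <<'E'
from h import *
plan([(350,-290,200,-34),(438,11.5,120,-2.2),(438,11.5,13,-2.2)])
E
```

```text
[[8.06, -9.68, 1.05], [-0.01, -0.01, -6.39]] rows>=7.6
[[11.97, -3.83, 3.2], [0.0, 0.0, -6.36]] rows>=7.8
[[0.0, 0.0, 4.28], [0.0, 0.0, 0.0]] rows>=2.6
q [ 1.41  0.5  -0.43  1.55  0.22  1.14 -0.21] p [ 0.2647 -0.5932  0.226 ] f [-0.4  0.  -0. ] 0.1833
```

```bash
T=[[8.06,-9.68,1.05],[0,0,-6.4]]
python3 -m crank '[[[8.06,-9.68,1.05],[0,0,-6.4]],[[8.06,-9.68,1.05],[0,0,-6.4]],[[8.06,-9.68,1.05],[0,0,-6.4]],[[8.06,-9.68,1.05],[0,0,-6.4]],[[8.06,-9.68,1.05],[0,0,-6.4]],[[8.06,-9.68,1.05],[0,0,-6.4]],[[8.06,-9.68,1.05],[0,0,-6.4]],[[8.06,-9.68,1.05],[0,0,-6.4]]]' -1 30
python3 -m crank '[[[11.97,-3.83,3.2],[0,0,-6.36]],[[11.97,-3.83,3.2],[0,0,-6.36]],[[11.97,-3.83,3.2],[0,0,-6.36]],[[11.97,-3.83,3.2],[0,0,-6.36]],[[11.97,-3.83,3.2],[0,0,-6.36]],[[11.97,-3.83,3.2],[0,0,-6.36]],[[11.97,-3.83,3.2],[0,0,-6.36]],[[11.97,-3.83,3.2],[0,0,-6.36]]]'
python3 -c "
from h import *
plan([(438,11.5,120,-2.2),(438,11.5,13,-2.2)])"
```

```text
clock: 0.85
tool_pos: [0.3509, -0.2857, 0.2001]
orientation: [-0.001, 0.882, 0.472, -0.0]
wrist_force: [0.7, -0.1, 0.1]
opening: 0.997
grip_force: 0.0
clock: 1.52
tool_pos: [0.4383, 0.0143, 0.12]
orientation: [-0.0, 0.72, 0.694, 0.0]
wrist_force: [0.2, -0.7, -0.1]
opening: 1.002
grip_force: 0.0
[[-0.11, -0.01, 0.0], [0.01, -0.01, 0.03]] rows>=0.1
[[0.0, 0.0, 4.28], [0.0, 0.0, 0.0]] rows>=2.6
q [ 0.66  0.37 -0.87  2.14  0.4   0.79 -0.5 ] p [0.4383 0.0143 0.12  ] f [ 0.2 -0.7 -0.1] 1.5167
```

```bash
python3 -m crank '[[[-0.11,0,2],[0,0,0]],[[-0.11,0,3],[0,0,0]],[[-0.11,0,4],[0,0,0]],[[-0.11,0,4.28],[0,0,0]],[[-0.11,0,4.28],[0,0,0]]]'
python3 -m crank '[[[0,0,0],[0,0,0]],[[0,0,0],[0,0,0]],[[0,0,0],[0,0,0]],[[0,0,0],[0,0,0]],[[0,0,0],[0,0,0]],[[0,0,0],[0,0,0]],[[0,0,0],[0,0,0]],[[0,0,0],[0,0,0]]]' 1 40
python3 -m crank '[[[0,0,-0.5],[0,0,0]],[[0,0,-1.5],[0,0,0]],[[0,0,-3],[0,0,0]],[[0,0,-4.5],[0,0,0]],[[0,0,-5],[0,0,0]],[[0,0,-5],[0,0,0]]]'
python3 -c "
from h import *
plan([(598.4,29.7,138,3.4),(598.4,29.7,59.6,3.4)])
p,d=imaging.capture('side');cv2.imwrite('pics/s1.png',p);p,d=imaging.capture('top');cv2.imwrite('pics/t1.png',p);np.save('t1.npy',d)
W=cloud('top',d);print(rect(W,box(240,200,390,290),.13,.17))"
```

```text
clock: 1.93
tool_pos: [0.4362, 0.0089, 0.012]
orientation: [-0.002, 0.72, 0.694, -0.001]
wrist_force: [0.3, -0.1, 0.5]
opening: 0.998
grip_force: 0.0
clock: 2.6
tool_pos: [0.438, 0.0084, 0.0136]
orientation: [0.0, 0.72, 0.694, 0.0]
wrist_force: [0.2, 0.3, 0.5]
opening: 0.466
grip_force: 0.0
clock: 3.1
tool_pos: [0.4405, 0.0086, 0.1416]
orientation: [0.003, 0.72, 0.694, 0.002]
wrist_force: [-0.0, -0.2, -0.4]
opening: 0.037
grip_force: 0.0
[[1.08, 6.28, 0.18], [0.07, 0.02, -1.11]] rows>=3.8
[[0.0, 0.0, 3.14], [0.0, 0.0, 0.0]] rows>=1.9
q [ 0.71  0.34 -0.91  2.13  0.36  0.83 -0.46] p [0.4405 0.0086 0.1416] f [-0.  -0.2 -0.4] 3.1
(0, array([nan, nan, nan]), np.float64(nan), [np.float64(0.0), np.float64(0.0)], array([0., 0.]), 0.0)h.py:20: RuntimeWarning: Mean of empty slice.
  r=cv2.minAreaRect((P[:,:2]*1000).astype(np.float32)); return len(P),P.mean(0).round(4),np.median(P[:,2]).round(4),[np.round(x,1) for x in r[0]],np.round(r[1],1),round(r[2],1)
  ret = um.true_divide(
  return _methods._mean(a, axis=axis, dtype=dtype,
  ret = ret.dtype.type(ret / rcount)
```

The fingers are slower than I allowed for (about 73 mm/s), so the lift came up empty. I'll check that the post hasn't moved, then retry.

```bash
python3 -c "
from h import *
d=np.load('t1.npy');W=cloud('top',d)
print(rect(W,box(270,235,310,275),.0435,.055),rect(W,box(310,235,358,275),.0435,.055),rect(W,box(270,235,358,275),.0435,.055))
plan([(438,11,13,-2.2)])"
python3 -m crank '[[[0,0,0],[0,0,0]],[[0,0,0],[0,0,0]],[[0,0,0],[0,0,0]],[[0,0,0],[0,0,0]],[[0,0,0],[0,0,0]],[[0,0,0],[0,0,0]],[[0,0,0],[0,0,0]],[[0,0,0],[0,0,0]]]' -0.1 40
```

```text
(165, array([0.4438, 0.0895, 0.0471]), np.float64(0.0467), [np.float64(474.7), np.float64(90.5)], array([93.4, 66.4]), 5.6) (0, array([nan, nan, nan]), np.float64(nan), [np.float64(0.0), np.float64(0.0)], array([0., 0.]), 0.0) (165, array([0.4438, 0.0895, 0.0471]), np.float64(0.0467), [np.float64(474.7), np.float64(90.5)], array([93.4, 66.4]), 5.6)
[[0.13, -0.01, 5.03], [0.01, 0.01, 0.0]] rows>=3.0
q [ 0.71  0.34 -0.91  2.13  0.37  0.83 -0.46] p [0.438  0.008  0.1387] f [ 0.4  0.4 -0.5] 3.2
clock: 3.87
tool_pos: [0.4379, 0.0086, 0.1384]
orientation: [-0.0, 0.72, 0.694, 0.0]
wrist_force: [-0.5, -1.3, -0.2]
opening: 0.528
grip_force: 0.0h.py:20: RuntimeWarning: Mean of empty slice.
  r=cv2.minAreaRect((P[:,:2]*1000).astype(np.float32)); return len(P),P.mean(0).round(4),np.median(P[:,2]).round(4),[np.round(x,1) for x in r[0]],np.round(r[1],1),round(r[2],1)
  ret = um.true_divide(
  return _methods._mean(a, axis=axis, dtype=dtype,
  ret = ret.dtype.type(ret / rcount)
```

View pics/t1.png

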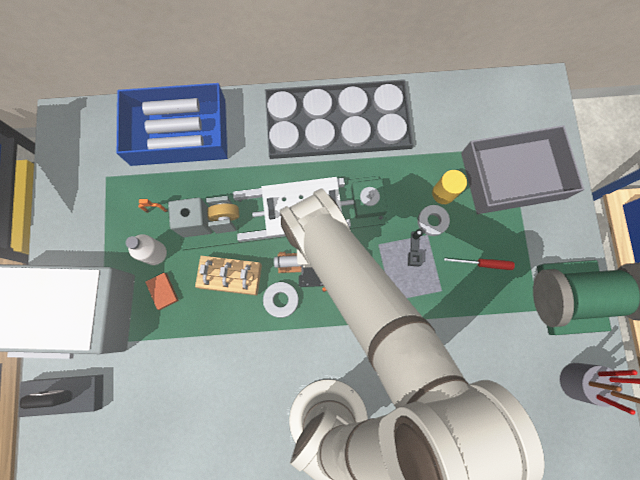

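The left end of the post is still at px (275,261), so it hasn't moved. Retry the grasp.

```bash
python3 -m crank '[[[0.12,0,1.5],[0,0,0]],[[0.12,0,3],[0,0,0]],[[0.12,0,4],[0,0,0]],[[0.12,0,4.7],[0,0,0]],[[0.12,0,5.02],[0,0,0]],[[0.12,0,5.02],[0,0,0]]]'
python3 -m crank '[[[0,0,0],[0,0,0]],[[0,0,0],[0,0,0]],[[0,0,0],[0,0,0]],[[0,0,0],[0,0,0]],[[0,0,0],[0,0,0]],[[0,0,0],[0,0,0]],[[0,0,0],[0,0,0]],[[0,0,0],[0,0,0]]]' 1 40
python3 -m crank '[[[0,0,-0.5],[0,0,0]],[[0,0,-1.5],[0,0,0]],[[0,0,-3],[0,0,0]],[[0,0,-4.5],[0,0,0]],[[0,0,-5],[0,0,0]],[[0,0,-5],[0,0,0]]]'
python3 -c "
from h import *
plan([(598.4,29.7,138,3.4),(598.4,29.7,59.6,3.4)])
p,d=imaging.capture('side');cv2.imwrite('pics/s1.png',p)"
```

```text
clock: 4.37
tool_pos: [0.4368, 0.0118, 0.0116]
orientation: [-0.001, 0.72, 0.694, -0.001]
wrist_force: [0.0, -0.7, 0.9]
opening: 0.552
grip_force: 0.0
clock: 5.03
tool_pos: [0.4397, 0.0114, 0.0141]
orientation: [0.001, 0.72, 0.694, 0.001]
wrist_force: [0.6, -0.3, 7.1]
opening: 0.344
grip_force: 40.0
clock: 5.53
tool_pos: [0.4397, 0.0113, 0.1406]
orientation: [0.002, 0.72, 0.694, 0.001]
wrist_force: [-0.2, -1.2, -4.6]
opening: 0.339
grip_force: 40.0
[[0.98, 6.32, 0.13], [0.06, 0.02, -1.12]] rows>=3.8
[[0.0, 0.0, 3.14], [0.0, 0.0, 0.0]] rows>=1.9
q [ 0.71  0.34 -0.92  2.13  0.37  0.83 -0.47] p [0.4397 0.0113 0.1406] f [-0.2 -1.2 -4.6] 5.5333
```

```bash
python3 -m crank '[[[0.3,1.5,0.05],[0,0,-0.3]],[[0.6,3,0.05],[0,0,-0.6]],[[0.8,4.5,0.08],[0,0,-0.9]],[[0.95,5.8,0.08],[0,0,-1.1]],[[0.98,6.32,0.08],[0,0,-1.12]],[[0.98,6.32,0.08],[0,0,-1.12]],[[0.98,6.32,0.08],[0,0,-1.12]],[[0.98,6.32,0.08],[0,0,-1.12]]]'
python3 -c "
from h import *
plan([(598.4,29.7,61.6,3.4)])"
```

```text
clock: 6.25
tool_pos: [0.594, 0.03, 0.1333]
orientation: [-0.002, 0.685, 0.728, -0.002]
wrist_force: [-0.5, -1.0, -5.3]
opening: 0.338
grip_force: 40.0
[[-0.02, 0.19, 2.87], [-0.06, 0.0, 0.02]] rows>=1.7
q [ 0.51  0.62 -0.82  1.76  0.53  1.   -0.46] p [0.594  0.03   0.1333] f [-0.5 -1.  -5.3] 6.25
```

```bash
python3 -m crank '[[[0,0.1,0.6],[0,0,0]],[[0,0.1,1.2],[0,0,0]],[[0,0.1,1.8],[0,0,0]],[[0,0.1,2.2],[0,0,0]],[[0,0.1,2.2],[0,0,0]],[[0,0.1,2.2],[0,0,0]]]'
python3 -c "
from h import *
plan([(598.4,29.7,60,3.4)])
p,d=imaging.capture('side');cv2.imwrite('pics/s2.png',p[150:300,200:400])
W=cloud('side',d)"
```

```text
clock: 6.75
tool_pos: [0.5982, 0.0302, 0.0797]
orientation: [-0.001, 0.685, 0.728, -0.001]
wrist_force: [0.6, 0.2, -4.2]
opening: 0.342
grip_force: 40.0
[[-0.02, 0.01, 0.79], [-0.03, -0.0, 0.01]] rows>=0.5
q [ 0.47  0.69 -0.77  1.78  0.59  0.92 -0.5 ] p [0.5982 0.0302 0.0797] f [ 0.6  0.2 -4.2] 6.75
```

```bash
python3 -m crank '[[[0,0,0.3],[0,0,0]],[[0,0,0.55],[0,0,0]],[[0,0,0.75],[0,0,0]],[[0,0,0.77],[0,0,0]],[[0,0,0.77],[0,0,0]],[[0,0,0.77],[0,0,0]]]'
python3 -m crank '[[[0,0,0],[0,0,0]],[[0,0,0],[0,0,0]],[[0,0,0],[0,0,0]],[[0,0,0],[0,0,0]],[[0,0,0],[0,0,0]],[[0,0,0],[0,0,0]]]' 0 30
python3 -m crank '[[[0,0,-1],[0,0,0]],[[0,0,-2],[0,0,0]],[[0,0,-3],[0,0,0]],[[0,0,-4],[0,0,0]],[[0,0,-5],[0,0,0]],[[0,0,-5],[0,0,0]]]'
python3 -c "
from h import *
plan([(430,195,210,-10.8)])
p,d=imaging.capture('side');cv2.imwrite('pics/s2.png',cv2.resize(p[150:300,200:400],None,fx=3,fy=3));np.save('s2.npy',d)"
```

```text
clock: 7.3
tool_pos: [0.5989, 0.0301, 0.0618]
orientation: [-0.0, 0.685, 0.728, -0.0]
wrist_force: [-3.2, -0.7, -0.7]
opening: 0.34
grip_force: 40.0
clock: 7.8
tool_pos: [0.5997, 0.0303, 0.062]
orientation: [0.0, 0.686, 0.728, 0.0]
wrist_force: [-0.0, 0.1, -0.3]
opening: 0.503
grip_force: 0.0
clock: 8.3
tool_pos: [0.6026, 0.0314, 0.1922]
orientation: [0.003, 0.685, 0.728, 0.003]
wrist_force: [0.3, 0.7, 0.6]
opening: 0.5
grip_force: 0.0
[[6.95, -6.49, -0.77], [0.1, -0.01, 2.85]] rows>=5.7
q [ 0.53  0.56 -0.86  1.7   0.48  1.09 -0.42] p [0.6026 0.0314 0.1922] f [0.3 0.7 0.6] 8.3
```

```bash
python3 -m crank '[[[6.95,-6.49,0],[0,0,2.85]],[[6.95,-6.49,0],[0,0,2.85]],[[6.95,-6.49,0],[0,0,2.85]],[[6.95,-6.49,0],[0,0,2.85]],[[6.95,-6.49,0],[0,0,2.85]],[[6.95,-6.49,0],[0,0,2.85]],[[6.95,-6.49,0],[0,0,2.85]],[[6.95,-6.49,0],[0,0,2.85]]]'
python3 -c "
from h import *
p,d=imaging.capture('top');cv2.imwrite('pics/t2.png',p);np.save('t2.npy',d);W=cloud('top',d)
cv2.imwrite('pics/t2c.png',cv2.resize(p[165:310,185:395],None,fx=3.8,fy=3.8,interpolation=cv2.INTER_CUBIC))
try:
  print('post',rect(W,box(240,170,360,250),.0895,.1));print('table',rect(W,box(250,170,355,245),.047,.057))
except Exception as e: print(e)
plan([(403.8,199,150,-10.8),(403.8,199,92,-10.8)])"
```

```text
clock: 9.02
tool_pos: [0.4254, 0.1948, 0.1862]
orientation: [0.0, 0.769, 0.639, -0.0]
wrist_force: [0.9, -0.0, 0.4]
opening: 0.5
grip_force: 0.0
post (558, array([0.5974, 0.0311, 0.0934]), np.float64(0.0932), [np.float64(597.2), np.float64(30.0)], array([ 27. , 219.6]), 3.2)
table (2664, array([0.5945, 0.0291, 0.0518]), np.float64(0.0518), [np.float64(598.5), np.float64(23.4)], array([152.5, 297.7]), 3.0)
[[0.04, -0.94, 1.45], [0.0, 0.01, 0.01]] rows>=1.0
[[0.0, 0.0, 2.32], [0.0, 0.0, 0.0]] rows>=1.4
q [ 0.33  0.32 -0.94  2.02  0.32  0.95 -0.97] p [0.4267 0.1936 0.1863] f [-0.7  0.3 -0. ] 9.0667
```

View pics/t2c.png

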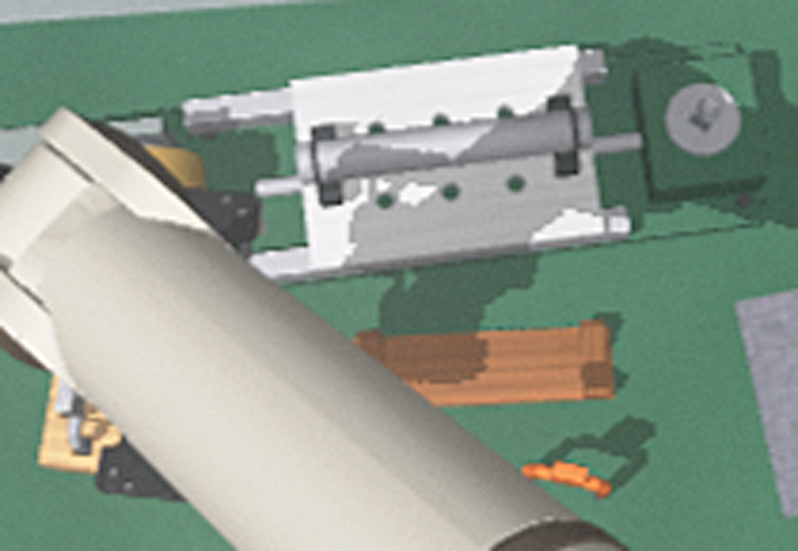

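The post lies in both V-blocks, measured 1–2 mm from the middle. Next: hole positions from the first image, and pick U-bolt A (nearest, y≈199).

```bash
python3 - <<'E'
from h import *
p=cv2.imread('pics/top0.png'); g=cv2.cvtColor(p,cv2.COLOR_BGR2GRAY).astype(float)
H=[]
for u,v in [(385,200),(450,191),(515,183),(376,129),(441,121),(505,113)]:
    u0,v0=185+u/3.8,165+v/3.8
    yy,xx=np.mgrid[int(v0)-4:int(v0)+5,int(u0)-4:int(u0)+5]; w=np.clip(np.median(g[yy,xx])-25-g[yy,xx],0,None)
    q=px('top',(w*xx).sum()/w.sum(),(w*yy).sum()/w.sum(),.052); H.append(q[:2]*1000)
H=np.array(H); print(H.round(1))
for i in range(3): print('pair',((H[i]+H[i+3])/2).round(1), np.linalg.norm(H[i]-H[i+3]).round(1))
ex=np.array([np.cos(np.radians(3.2)),np.sin(np.radians(3.2))]); ey=np.array([-ex[1],ex[0]])
for k in (-50,0,50): print('model',(np.array([598.4,29.8])+k*ey).round(1))
E
python3 -m crank '[[[0.04,-0.94,1.0],[0,0,0]],[[0.04,-0.94,1.6],[0,0,0]],[[0.04,-0.94,2.2],[0,0,0]],[[0.04,-0.94,2.8],[0,0,0]],[[0.04,-0.94,3.4],[0,0,0]],[[0.04,-0.94,3.77],[0,0,0]],[[0.04,-0.94,3.77],[0,0,0]],[[0.04,-0.94,3.77],[0,0,0]]]'
python3 -c "
from h import *
plan([(403.8,199,92,-10.8)])"
```

```text
[[566.3  79.7]
 [569.2  29.9]
 [572.  -19.9]
 [622.3  82.9]
 [625.   33.1]
 [627.8 -16.7]]
pair [594.3  81.3] 56.0
pair [597.1  31.5] 55.9
pair [599.9 -18.3] 55.9
model [601.2 -20.1]
model [598.4  29.8]
model [595.6  79.7]
clock: 9.73
tool_pos: [0.4042, 0.1987, 0.092]
orientation: [-0.0, 0.771, 0.637, -0.001]
wrist_force: [1.0, -0.0, 0.3]
opening: 0.499
grip_force: 0.0
[[0.01, -0.02, 0.0], [-0.02, 0.0, -0.01]] rows>=0.0
q [ 0.19  0.45 -0.84  2.13  0.49  0.76 -1.15] p [0.4042 0.1987 0.092 ] f [ 1.  -0.   0.3] 9.7333
```

```bash
python3 -m crank '[[[0,0,0],[0,0,0]],[[0,0,0],[0,0,0]],[[0,0,0],[0,0,0]],[[0,0,0],[0,0,0]],[[0,0,0],[0,0,0]],[[0,0,0],[0,0,0]],[[0,0,0],[0,0,0]],[[0,0,0],[0,0,0]]]' 1 40
python3 -m crank '[[[0,0,-0.3],[0,0,0]],[[0,0,-0.8],[0,0,0]],[[0,0,-1.4],[0,0,0]],[[0,0,-2],[0,0,0]],[[0,0,-2.8],[0,0,0]],[[0,0,-3.5],[0,0,0]],[[0,0,-3.8],[0,0,0]],[[0,0,-3.8],[0,0,0]]]'
python3 -c "
from h import *
plan([(595.2,80.4,190,3.3),(595.2,80.4,140,3.3)])
p,d=imaging.capture('side');cv2.imwrite('pics/s3.png',cv2.resize(p[180:380,180:380],None,fx=2.5,fy=2.5));np.save('s3.npy',d)"
```

```text
clock: 10.4
tool_pos: [0.4044, 0.1994, 0.093]
orientation: [0.0, 0.77, 0.638, 0.0]
wrist_force: [-0.7, -1.2, 6.0]
opening: 0.255
grip_force: 40.0
clock: 11.07
tool_pos: [0.405, 0.1997, 0.189]
orientation: [0.001, 0.771, 0.637, 0.001]
wrist_force: [0.3, 0.6, -2.3]
opening: 0.263
grip_force: 39.9
[[-3.26, 8.37, -0.02], [0.04, -0.01, -2.82]] rows>=5.4
[[0.0, 0.0, 2.0], [0.0, 0.0, 0.0]] rows>=1.2
q [ 0.34  0.28 -0.97  2.06  0.29  0.94 -0.98] p [0.405  0.1997 0.189 ] f [ 0.3  0.6 -2.3] 11.0667
```

View pics/s3.png

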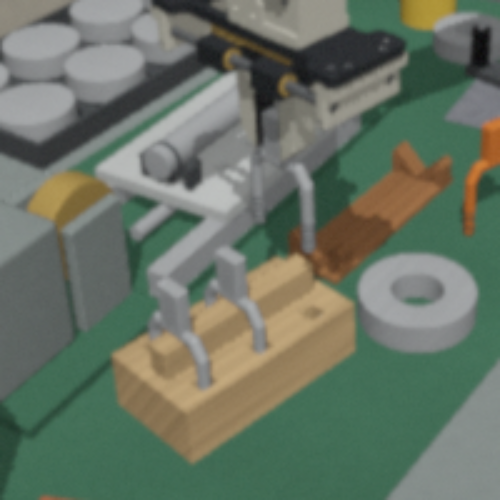

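The U-bolt hangs upright in the grip. Now over holes3.

```bash
python3 -m crank '[[[-3.26,8.37,-0.3],[0,0,-2.82]],[[-3.26,8.37,-0.3],[0,0,-2.82]],[[-3.26,8.37,-0.3],[0,0,-2.82]],[[-3.26,8.37,-0.3],[0,0,-2.82]],[[-3.26,8.37,-0.3],[0,0,-2.82]],[[-3.26,8.37,-0.3],[0,0,-2.82]],[[-3.26,8.37,-0.3],[0,0,-2.82]],[[-3.26,8.37,-0.3],[0,0,-2.82]]]'
python3 -m crank '[[[0,0,0.5],[0,0,0]],[[0,0,1],[0,0,0]],[[0,0,1.6],[0,0,0]],[[0,0,2.2],[0,0,0]],[[0,0,2.2],[0,0,0]],[[0,0,2.2],[0,0,0]]]'
python3 - <<'E'
from h import *
plan([(595.2,80.4,137,3.3)])
for n in ('side','top'):
    p,d=imaging.capture(n);np.save(n+'4.npy',d);cv2.imwrite('pics/%s4.png'%n,p)
    u,v=proj(n,(.595,.08,.07)); print(n,u,v); u=int(u);v=int(v)
    cv2.imwrite('pics/%s4c.png'%n,cv2.resize(p[v-45:v+45,u-60:u+60],None,fx=5,fy=5,interpolation=cv2.INTER_CUBIC))
    W=cloud(n,d); c=np.array([.5952,.0804]); a=np.radians(3.3); q=(W[...,:2]-c)@np.array([[np.cos(a),-np.sin(a)],[np.sin(a),np.cos(a)]])
    for s in (-1,1):
        m=(abs(q[...,0]-s*.028)<.012)&(abs(q[...,1])<.015)&(W[...,2]>.064)&(W[...,2]<.12)
        print(n,s,m.sum(),(q[m].mean(0)*1000).round(1) if m.any() else '', (np.percentile(q[m],[5,95],0)*1000).round(1) if m.any() else '')
E
```

```text
clock: 11.78
tool_pos: [0.5937, 0.0791, 0.1926]
orientation: [-0.002, 0.687, 0.726, -0.001]
wrist_force: [-0.5, -0.5, -3.9]
opening: 0.258
grip_force: 39.9
clock: 12.28
tool_pos: [0.5928, 0.0801, 0.1383]
orientation: [-0.001, 0.686, 0.728, -0.001]
wrist_force: [0.6, -0.5, -2.1]
opening: 0.257
grip_force: 39.9
[[0.01, 0.1, 0.05], [-0.04, 0.0, 0.01]] rows>=0.1
q [ 0.43  0.62 -0.83  1.75  0.53  1.01 -0.54] p [0.5928 0.0801 0.1383] f [ 0.6 -0.5 -2.1] 12.2833
side 257.6151394014739 236.78482820458484
side -1 122 [-30.9   1.8] [[-37.8  -7.1]
 [-16.5   9.1]]
side 1 65 [21.4  2.4] [[17.5 -1.9]
 [25.7  6. ]]
top 284.66627859626556 206.06978279035283
top -1 0  
top 1 0
```

View pics/side4c.png

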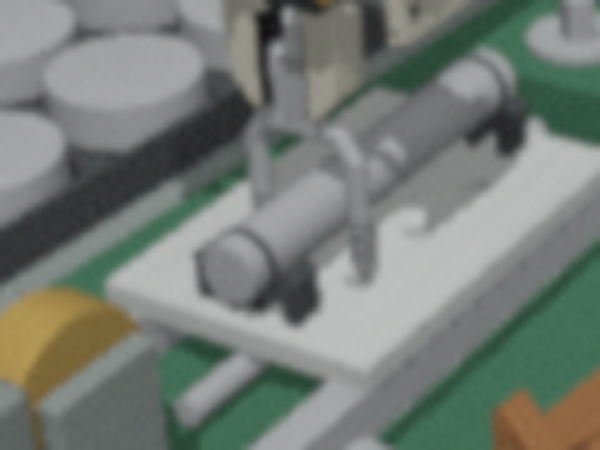

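Run:
```python
from h import *
ex=np.array([np.cos(np.radians(3.3)),np.sin(np.radians(3.3))])
f=lambda P:[round((P[0]-257+60)*5),round((P[1]-236+45)*5)]
a=np.array([.5952,.0804]);b=np.array([.593,.080])
for s in (-1,1):
    h=a+s*.028*ex; t=b+s*.028*ex
    print(s,'hole',f(proj('side',[*h,.052])),'tip',f(proj('side',[*t,.058])),'legtop',f(proj('side',[*t,.12])))
for k in ((.598,.0305),(.6006,-.0193)):
    h=np.array(k)-.028*ex; print('hole',f(proj('side',[*h,.052])))
p=cv2.imread('pics/side0.png'); cv2.imwrite('pics/side0c.png',cv2.resize(p[191:281,197:317],None,fx=5,fy=5,interpolation=cv2.INTER_CUBIC))
```

```text
-1 hole [353, 277] tip [357, 267] legtop [348, 152]
1 hole [258, 246] tip [261, 237] legtop [250, 123]
hole [413, 229]
hole [470, 183]
```

View pics/side0c.png

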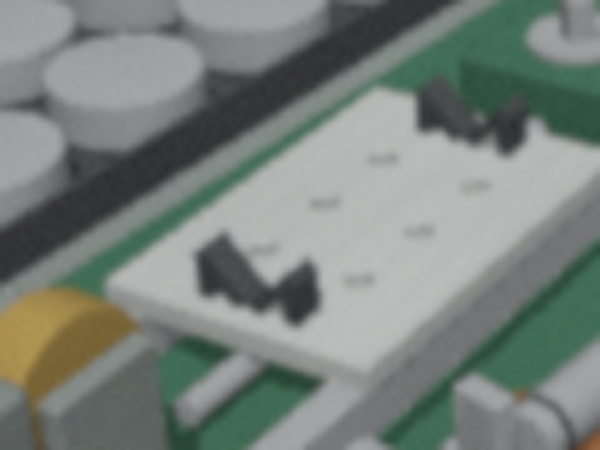

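Relative to the holes (side view at px 358,280 and 265,249), the tips agree with the measured TCP offset of about 2 mm in −x. I'll correct that and go down gently.

```bash
python3 -m crank '[[[0,0.1,0],[0,0,0]],[[0,0.1,0.1],[0,0,0]],[[0,0.1,0.2],[0,0,0]],[[0,0.1,0.3],[0,0,0]],[[0,0.1,0.4],[0,0,0]],[[0,0.1,0.4],[0,0,0]]]'
python3 -c "
from h import *
plan([(595.2,80.4,112,3.3)])"
```

```text
clock: 12.88
tool_pos: [0.5963, 0.08, 0.1293]
orientation: [-0.0, 0.686, 0.727, -0.0]
wrist_force: [-0.9, -0.0, -2.2]
opening: 0.259
grip_force: 39.9
[[0.02, -0.04, 0.69], [-0.01, 0.0, -0.0]] rows>=0.4
q [ 0.42  0.64 -0.82  1.75  0.54  1.   -0.55] p [0.5963 0.08   0.1293] f [-0.9 -0.  -2.2] 12.8833
```

```bash
python3 -m crank '[[[0,-0.02,0.15],[0,0,0]],[[0,-0.02,0.3],[0,0,0]],[[0,-0.02,0.45],[0,0,0]],[[0,-0.02,0.6],[0,0,0]],[[0,-0.02,0.6],[0,0,0]],[[0,-0.02,0.6],[0,0,0]]]'
python3 -c "
from h import *
plan([(595.2,80.4,110,3.3)])"
```

```text
clock: 13.38
tool_pos: [0.596, 0.0801, 0.1146]
orientation: [-0.0, 0.686, 0.727, -0.0]
wrist_force: [-0.4, 0.3, -1.6]
opening: 0.256
grip_force: 39.9
[[0.01, -0.03, 0.18], [-0.01, -0.0, 0.0]] rows>=0.1
q [ 0.41  0.65 -0.81  1.76  0.56  0.97 -0.56] p [0.596  0.0801 0.1146] f [-0.4  0.3 -1.6] 13.3833
```

```bash
python3 -m crank '[[[0,0,0.1],[0,0,0]],[[0,0,0.16],[0,0,0]],[[0,0,0.16],[0,0,0]]]'
python3 -m crank '[[[0,0,0],[0,0,0]],[[0,0,0],[0,0,0]],[[0,0,0],[0,0,0]],[[0,0,0],[0,0,0]],[[0,0,0],[0,0,0]]]' 0 40
python3 -m crank '[[[0,0,-0.8],[0,0,0]],[[0,0,-1.6],[0,0,0]],[[0,0,-2.4],[0,0,0]],[[0,0,-3],[0,0,0]],[[0,0,-3.4],[0,0,0]],[[0,0,-3.4],[0,0,0]]]'
python3 - <<'E'
from h import *
plan([(413.3,252,175,-10.8),(413.3,252,92,-10.8)])
p,d=imaging.capture('side');cv2.imwrite('pics/side5.png',p)
W=cloud('side',d); m=(np.hypot(W[...,0]-.595,W[...,1]-.08)<.02)&(W[...,2]>.11)&(W[...,2]<.16); print(m.sum(),W[m].mean(0).round(4),W[m][:,2].max())
E
```

```text
clock: 13.63
tool_pos: [0.5963, 0.0802, 0.1108]
orientation: [-0.0, 0.686, 0.727, 0.0]
wrist_force: [0.5, -0.7, -3.1]
opening: 0.261
grip_force: 39.9
clock: 14.05
tool_pos: [0.5964, 0.0802, 0.1112]
orientation: [0.0, 0.686, 0.727, 0.0]
wrist_force: [0.5, -0.4, 0.1]
opening: 0.494
grip_force: 0.0
clock: 14.55
tool_pos: [0.5977, 0.0806, 0.1984]
orientation: [0.001, 0.686, 0.727, 0.001]
wrist_force: [1.2, 0.7, -0.1]
opening: 0.502
grip_force: 0.0
[[7.27, -6.97, 0.91], [0.05, -0.01, 2.82]] rows>=6.1
[[0.0, 0.0, 3.32], [0.0, 0.0, 0.0]] rows>=2.0
q [ 0.46  0.56 -0.87  1.7   0.47  1.11 -0.5 ] p [0.5977 0.0806 0.1984] f [ 1.2  0.7 -0.1] 14.55
145 [0.593  0.0831 0.1261] 0.14032509670099555
```

U-bolt 1 is home (lug top at 140 mm). Next one.

```bash
python3 -m crank '[[[7.27,-6.97,0.5],[0,0,2.82]],[[7.27,-6.97,0.5],[0,0,2.82]],[[7.27,-6.97,0.5],[0,0,2.82]],[[7.27,-6.97,0.5],[0,0,2.82]],[[7.27,-6.97,0.5],[0,0,2.82]],[[7.27,-6.97,0.5],[0,0,2.82]],[[7.27,-6.97,0.5],[0,0,2.82]],[[7.27,-6.97,0.5],[0,0,2.82]]]'
python3 -m crank '[[[0,0,0.6],[0,0,0]],[[0,0,1.2],[0,0,0]],[[0,0,1.2],[0,0,0]]]'
python3 -c "
from h import *
plan([(413.3,252,92,-10.8)])"
```

```text
clock: 15.27
tool_pos: [0.409, 0.2531, 0.1827]
orientation: [-0.0, 0.768, 0.64, -0.001]
wrist_force: [0.1, -1.2, -0.5]
opening: 0.504
grip_force: 0.0
clock: 15.52
tool_pos: [0.4112, 0.2489, 0.1506]
orientation: [-0.0, 0.771, 0.637, -0.003]
wrist_force: [-0.1, -0.6, -0.2]
opening: 0.501
grip_force: 0.0
[[0.15, 0.07, 2.34], [-0.04, 0.04, -0.02]] rows>=1.4
q [ 0.15  0.41 -0.9   2.02  0.4   0.9  -1.16] p [0.4112 0.2489 0.1506] f [-0.1 -0.6 -0.2] 15.5167
```

```bash
python3 -m crank '[[[0.08,0.04,0.5],[0,0,0]],[[0.08,0.04,1],[0,0,0]],[[0.08,0.04,1.5],[0,0,0]],[[0.08,0.04,2],[0,0,0]],[[0.08,0.04,2.34],[0,0,0]],[[0.08,0.04,2.34],[0,0,0]]]'
python3 -c "
from h import *
plan([(413.3,252,92,-10.8)])"
python3 -m crank '[[[0,0,0],[0,0,0]],[[0,0,0],[0,0,0]],[[0,0,0],[0,0,0]],[[0,0,0],[0,0,0]],[[0,0,0],[0,0,0]],[[0,0,0],[0,0,0]],[[0,0,0],[0,0,0]]]' 1 40
python3 -m crank '[[[0,0,-0.3],[0,0,0]],[[0,0,-0.8],[0,0,0]],[[0,0,-1.4],[0,0,0]],[[0,0,-2],[0,0,0]],[[0,0,-2.8],[0,0,0]],[[0,0,-3.5],[0,0,0]],[[0,0,-4.1],[0,0,0]],[[0,0,-4.1],[0,0,0]]]'
python3 -c "
from h import *
plan([(598.4,30.6,196,3.3)])"
```

```text
clock: 16.02
tool_pos: [0.4118, 0.2525, 0.0928]
orientation: [-0.0, 0.77, 0.638, -0.002]
wrist_force: [0.5, -0.2, 0.6]
opening: 0.5
grip_force: 0.0
[[-0.01, 0.06, 0.03], [-0.03, 0.02, 0.0]] rows>=0.0
q [ 0.07  0.5  -0.82  2.06  0.51  0.8  -1.25] p [0.4118 0.2525 0.0928] f [ 0.5 -0.2  0.6] 16.0167
clock: 16.6
tool_pos: [0.4137, 0.2537, 0.0955]
orientation: [0.0, 0.77, 0.637, 0.001]
wrist_force: [0.8, 0.8, 3.7]
opening: 0.256
grip_force: 40.0
clock: 17.27
tool_pos: [0.4146, 0.2546, 0.2009]
orientation: [0.001, 0.77, 0.638, 0.002]
wrist_force: [0.6, -0.2, -1.3]
opening: 0.258
grip_force: 40.0
[[-7.43, 8.9, 0.21], [0.05, -0.02, -2.82]] rows>=7.0
q [ 0.2   0.34 -0.95  1.97  0.33  0.99 -1.09] p [0.4146 0.2546 0.2009] f [ 0.6 -0.2 -1.3] 17.2667
```

```bash
python3 -m crank '[[[0,0,-1.4],[0,0,0]],[[0,0,-1.4],[0,0,0]],[[-7.4,8.9,-1.4],[0,0,-2.82]],[[-7.4,8.9,-1.4],[0,0,-2.82]],[[-7.4,8.9,-1.4],[0,0,-2.82]],[[-7.4,8.9,-1.4],[0,0,-2.82]],[[-7.4,8.9,-1.4],[0,0,-2.82]],[[-7.4,8.9,-1.4],[0,0,-2.82]]]'
python3 -c "
from h import *
plan([(598.2,31.5,236,3.3),(598.2,31.5,137,3.3)])"
```

```text
clock: 17.93
tool_pos: [0.5707, 0.0604, 0.2317]
orientation: [-0.0, 0.687, 0.727, -0.001]
wrist_force: [0.7, 0.3, -2.1]
opening: 0.256
grip_force: 40.0
[[-1.22, 1.03, -0.17], [-0.01, 0.01, -0.0]] rows>=1.0
[[0.0, 0.0, 3.96], [0.0, 0.0, 0.0]] rows>=2.4
q [ 0.53  0.47 -0.9   1.73  0.4   1.14 -0.43] p [0.5707 0.0604 0.2317] f [ 0.7  0.3 -2.1] 17.9333
```

```bash
python3 -m crank '[[[-1.1,1.0,-0.1],[0,0,0]],[[-1.1,1.0,-0.1],[0,0,0]],[[-1.1,1.0,-0.1],[0,0,0]],[[-1.1,1.0,1],[0,0,0]],[[-1.1,1.0,2],[0,0,0]],[[-1.1,1.0,3],[0,0,0]],[[-1.1,1.0,3.6],[0,0,0]],[[-1.1,1.0,3.6],[0,0,0]]]'
python3 -m crank '[[[0,0,0],[0,0,0]]]'
python3 -c "
from h import *
plan([(598.2,31.5,130,3.3)])"
```

```text
clock: 18.6
tool_pos: [0.5932, 0.0371, 0.1387]
orientation: [-0.003, 0.686, 0.728, -0.002]
wrist_force: [-0.6, -0.3, -2.1]
opening: 0.257
grip_force: 40.0
clock: 18.68
tool_pos: [0.5958, 0.0376, 0.1421]
orientation: [-0.001, 0.686, 0.728, -0.0]
wrist_force: [1.0, -0.3, -1.0]
opening: 0.257
grip_force: 40.0
[[-0.25, 0.08, 0.48], [-0.02, -0.01, 0.02]] rows>=0.3
q [ 0.49  0.61 -0.82  1.75  0.51  1.01 -0.46] p [0.5958 0.0376 0.1421] f [ 1.  -0.3 -1. ] 18.6833
```

```bash
python3 -m crank '[[[-0.24,0.05,0],[0,0,0]],[[-0.24,0.05,0],[0,0,0]],[[-0.24,0.05,0],[0,0,0]],[[-0.24,0.05,0],[0,0,0]]]'
python3 - <<'E'
from h import *
plan([(598.2,31.5,132,3.3)])
p,d=imaging.capture('side')
cv2.imwrite('pics/side6c.png',cv2.resize(p[191:281,197:317],None,fx=6,fy=6,interpolation=cv2.INTER_CUBIC))
E
```

```text
clock: 19.02
tool_pos: [0.5991, 0.0304, 0.1436]
orientation: [0.001, 0.687, 0.727, 0.001]
wrist_force: [-0.6, 0.2, -1.8]
opening: 0.258
grip_force: 40.0
[[0.05, -0.04, 0.47], [0.02, 0.0, -0.01]] rows>=0.3
q [ 0.5   0.61 -0.82  1.75  0.51  1.01 -0.45] p [0.5991 0.0304 0.1436] f [-0.6  0.2 -1.8] 19.0167
```

View pics/side6c.png

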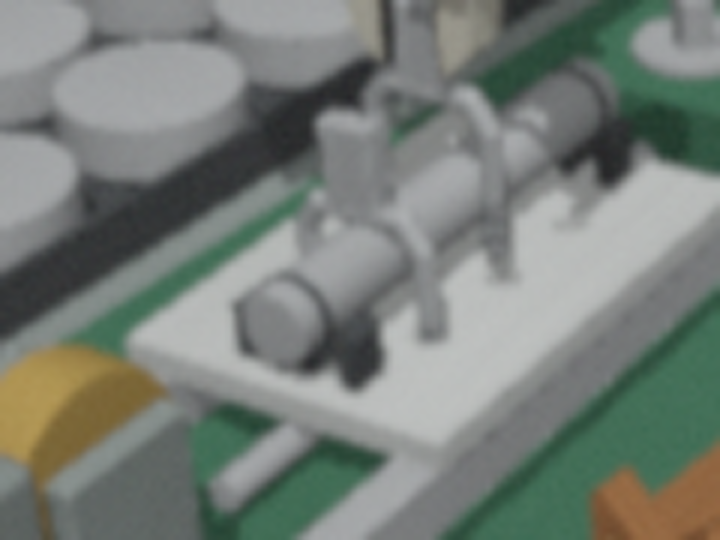

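U-bolt 1 sits home at px (380,190). U-bolt 2's near tip, at (500,272), is right over its hole (502,277). Going down.

```bash
python3 -m crank '[[[0.02,-0.02,0.15],[0,0,0]],[[0.02,-0.02,0.3],[0,0,0]],[[0.02,-0.02,0.4],[0,0,0]],[[0.02,-0.02,0.5],[0,0,0]],[[0.02,-0.02,0.5],[0,0,0]],[[0.02,-0.02,0.5],[0,0,0]]]'
python3 -c "
from h import *
plan([(598.2,31.5,115,3.3)])"
```

```text
clock: 19.57
tool_pos: [0.5976, 0.0311, 0.1296]
orientation: [-0.0, 0.686, 0.727, -0.0]
wrist_force: [-0.3, -0.4, -1.8]
opening: 0.256
grip_force: 40.0
[[0.01, 0.02, 0.59], [-0.01, -0.0, 0.0]] rows>=0.4
q [ 0.49  0.63 -0.81  1.76  0.53  0.99 -0.46] p [0.5976 0.0311 0.1296] f [-0.3 -0.4 -1.8] 19.5667
```

In the holes, no resistance.

```bash
python3 -m crank '[[[0,0,0.15],[0,0,0]],[[0,0,0.3],[0,0,0]],[[0,0,0.45],[0,0,0]],[[0,0,0.54],[0,0,0]],[[0,0,0.6],[0,0,0]],[[0,0,0.6],[0,0,0]]]'
python3 -m crank '[[[0,0,0],[0,0,0]],[[0,0,0],[0,0,0]],[[0,0,0],[0,0,0]],[[0,0,0],[0,0,0]],[[0,0,0],[0,0,0]]]' 0 40
python3 -m crank '[[[0,0,-0.8],[0,0,0]],[[0,0,-1.6],[0,0,0]],[[0,0,-2.4],[0,0,0]],[[0,0,-3],[0,0,0]],[[0,0,-3.4],[0,0,0]],[[0,0,-3.4],[0,0,0]]]'
python3 - <<'E'
from h import *
plan([(425,306,175,-10.8)])
p,d=imaging.capture('side')
W=cloud('side',d)
for c in ((.595,.08),(.598,.0305)):
    m=(np.hypot(W[...,0]-c[0],W[...,1]-c[1])<.02)&(W[...,2]>.11)&(W[...,2]<.16); print(m.sum(),W[m].mean(0).round(4),W[m][:,2].max())
E
```

```text
clock: 20.07
tool_pos: [0.5975, 0.0311, 0.1144]
orientation: [-0.0, 0.686, 0.727, -0.0]
wrist_force: [0.9, 0.4, -0.9]
opening: 0.261
grip_force: 40.0
clock: 20.48
tool_pos: [0.5981, 0.0311, 0.1153]
orientation: [0.0, 0.686, 0.727, 0.0]
wrist_force: [-0.4, -0.1, -0.8]
opening: 0.492
grip_force: 0.0
clock: 20.98
tool_pos: [0.5993, 0.0315, 0.2024]
orientation: [0.001, 0.686, 0.727, 0.001]
wrist_force: [0.1, 0.8, 0.1]
opening: 0.499
grip_force: 0.0
[[11.36, -6.33, 1.07], [0.05, -0.0, 2.82]] rows>=7.8
q [ 0.53  0.54 -0.86  1.7   0.45  1.11 -0.41] p [0.5993 0.0315 0.2024] f [0.1 0.8 0.1] 20.9833
140 [0.5929 0.083  0.1263] 0.14099900908797147
131 [0.5935 0.0344 0.1263] 0.14095918396629964
```

```bash
python3 -m crank '[[[11.36,-6.33,0.5],[0,0,2.82]],[[11.36,-6.33,0.5],[0,0,2.82]],[[11.36,-6.33,0.5],[0,0,2.82]],[[11.36,-6.33,0.5],[0,0,2.82]],[[11.36,-6.33,0.5],[0,0,2.82]],[[11.36,-6.33,0.5],[0,0,2.82]],[[11.36,-6.33,0.5],[0,0,2.82]],[[11.36,-6.33,0.5],[0,0,2.82]]]'
python3 -m crank '[[[0,0,0.6],[0,0,0]],[[0,0,1.2],[0,0,0]],[[0,0,1.2],[0,0,0]],[[0,0,1.2],[0,0,0]]]'
python3 -c "
from h import *
plan([(425,306,92,-10.8)])"
```

```text
clock: 21.7
tool_pos: [0.4206, 0.3075, 0.1864]
orientation: [-0.0, 0.77, 0.638, -0.001]
wrist_force: [1.2, 0.4, 0.5]
opening: 0.5
grip_force: 0.0
clock: 22.03
tool_pos: [0.4224, 0.3046, 0.156]
orientation: [-0.0, 0.77, 0.638, -0.002]
wrist_force: [-0.1, -0.6, 0.8]
opening: 0.496
grip_force: 0.0
[[0.08, 0.1, 2.56], [-0.03, 0.03, 0.0]] rows>=1.5
q [ 0.02  0.47 -0.87  1.93  0.43  0.95 -1.24] p [0.4224 0.3046 0.156 ] f [-0.1 -0.6  0.8] 22.0333
```

```bash
python3 -m crank '[[[0,0.06,0.5],[0,0,0]],[[0,0.06,1],[0,0,0]],[[0,0.06,1.5],[0,0,0]],[[0,0.06,2],[0,0,0]],[[0,0.06,2.54],[0,0,0]],[[0,0.06,2.54],[0,0,0]]]'
python3 -m crank '[[[0,0,0],[0,0,0]],[[0,0,0],[0,0,0]],[[0,0,0],[0,0,0]],[[0,0,0],[0,0,0]],[[0,0,0],[0,0,0]],[[0,0,0],[0,0,0]],[[0,0,0],[0,0,0]]]' 1 40
python3 -m crank '[[[0,0,-0.3],[0,0,0]],[[0,0,-0.8],[0,0,0]],[[0,0,-1.4],[0,0,0]],[[0,0,-2],[0,0,0]],[[0,0,-2.8],[0,0,0]],[[0,0,-3.8],[0,0,0]],[[0,0,-5],[0,0,0]],[[0,0,-5.6],[0,0,0]]]'
python3 -c "
from h import *
plan([(520,130,236,3.3),(600.9,-18.5,236,3.3)])"
```

```text
clock: 22.53
tool_pos: [0.4233, 0.3036, 0.0908]
orientation: [-0.0, 0.771, 0.637, -0.002]
wrist_force: [-0.8, -0.3, -0.5]
opening: 0.499
grip_force: 0.0
clock: 23.12
tool_pos: [0.4253, 0.3057, 0.0946]
orientation: [0.0, 0.77, 0.637, 0.001]
wrist_force: [-0.8, -0.3, 3.4]
opening: 0.257
grip_force: 39.9
clock: 23.78
tool_pos: [0.4255, 0.3063, 0.2379]
orientation: [0.0, 0.77, 0.638, 0.002]
wrist_force: [0.3, 0.2, -1.8]
opening: 0.26
grip_force: 39.9
[[-6.22, 5.03, 0.07], [0.03, -0.02, -2.81]] rows>=4.8
[[-6.12, 2.89, 0.0], [0.0, 0.0, 0.0]] rows>=4.1
q [ 0.09  0.36 -0.94  1.84  0.33  1.1  -1.15] p [0.4255 0.3063 0.2379] f [ 0.3  0.2 -1.8] 23.7833
```

```bash
python3 -m crank '[[[-6.22,5.03,0.1],[0,0,-2.81]],[[-6.22,5.03,0.1],[0,0,-2.81]],[[-6.22,5.03,0.1],[0,0,-2.81]],[[-6.22,5.03,0.1],[0,0,-2.81]],[[-6.22,5.03,0.1],[0,0,-2.81]],[[-6.22,5.03,0.1],[0,0,-2.81]]]'
python3 -m crank '[[[-6.12,2.89,0],[0,0,0]],[[-6.12,2.89,0],[0,0,0]],[[-6.12,2.89,0],[0,0,0]],[[-6.12,2.89,0],[0,0,0]],[[-6.12,2.89,0],[0,0,0]],[[-6.12,2.89,0],[0,0,0]],[[-6.12,2.89,0],[0,0,0]],[[-6.12,2.89,0],[0,0,0]]]'
python3 -m crank '[[[0,0,1],[0,0,0]],[[0,0,2],[0,0,0]],[[0,0,3],[0,0,0]],[[0,0,3.7],[0,0,0]],[[0,0,3.7],[0,0,0]],[[0,0,3.7],[0,0,0]]]'
python3 -c "
from h import *
plan([(600.8,-19.3,132,3.3)])"
```

```text
clock: 24.28
tool_pos: [0.5235, 0.1183, 0.2314]
orientation: [0.002, 0.691, 0.722, -0.002]
wrist_force: [0.2, -1.4, -2.6]
opening: 0.254
grip_force: 39.9
clock: 24.95
tool_pos: [0.5995, -0.0177, 0.232]
orientation: [-0.0, 0.686, 0.728, 0.0]
wrist_force: [0.2, 1.3, -1.7]
opening: 0.255
grip_force: 39.9
clock: 25.45
tool_pos: [0.5992, -0.0179, 0.1389]
orientation: [-0.001, 0.686, 0.728, -0.0]
wrist_force: [0.2, -0.7, -1.2]
opening: 0.255
grip_force: 39.9
[[-0.06, 0.06, 0.28], [-0.02, -0.01, 0.02]] rows>=0.2
q [ 0.57  0.61 -0.8   1.75  0.51  1.   -0.36] p [ 0.5992 -0.0179  0.1389] f [ 0.2 -0.7 -1.2] 25.45
```

```bash
python3 -m crank '[[[-0.05,0.04,0],[0,0,0]],[[-0.05,0.04,0.1],[0,0,0]],[[-0.05,0.04,0.2],[0,0,0]],[[-0.05,0.04,0.3],[0,0,0]],[[-0.05,0.04,0.4],[0,0,0]],[[-0.05,0.04,0.4],[0,0,0]]]'
python3 - <<'E'
from h import *
plan([(600.8,-19.3,114,3.3)])
p,d=imaging.capture('side')
cv2.imwrite('pics/side7c.png',cv2.resize(p[181:271,207:327],None,fx=6,fy=6,interpolation=cv2.INTER_CUBIC))
E
```

```text
clock: 25.95
tool_pos: [0.6009, -0.0211, 0.1286]
orientation: [-0.0, 0.687, 0.727, -0.0]
wrist_force: [0.6, -0.4, -2.6]
opening: 0.256
grip_force: 39.9
[[0.07, -0.0, 0.58], [-0.01, 0.0, -0.01]] rows>=0.4
q [ 0.57  0.63 -0.79  1.75  0.52  0.99 -0.37] p [ 0.6009 -0.0211  0.1286] f [ 0.6 -0.4 -2.6] 25.95
```

```bash
python3 -m crank '[[[0.04,0,0.15],[0,0,0]],[[0.04,0,0.3],[0,0,0]],[[0.04,0,0.45],[0,0,0]],[[0.04,0,0.52],[0,0,0]],[[0.04,0,0.6],[0,0,0]],[[0.04,0,0.6],[0,0,0]]]'
python3 -m crank '[[[0,0,0],[0,0,0]],[[0,0,0],[0,0,0]],[[0,0,0],[0,0,0]],[[0,0,0],[0,0,0]],[[0,0,0],[0,0,0]]]' 0 40
python3 -m crank '[[[0,0,-0.8],[0,0,0]],[[0,0,-1.6],[0,0,0]],[[0,0,-2.4],[0,0,0]],[[0,0,-3],[0,0,0]],[[0,0,-3.4],[0,0,0]],[[0,0,-3.4],[0,0,0]]]'
python3 - <<'E'
from h import *
plan([(430,-200,200,30)])
p,d=imaging.capture('side')
W=cloud('side',d)
for c in ((.595,.08),(.598,.0305),(.6008,-.0193)):
    m=(np.hypot(W[...,0]-c[0],W[...,1]-c[1])<.02)&(W[...,2]>.11)&(W[...,2]<.16); print(m.sum(),W[m].mean(0).round(4),W[m][:,2].max())
E
```

```text
clock: 26.5
tool_pos: [0.6009, -0.0199, 0.1134]
orientation: [-0.0, 0.687, 0.727, -0.0]
wrist_force: [0.1, 0.5, -1.8]
opening: 0.259
grip_force: 39.9
clock: 26.92
tool_pos: [0.6015, -0.0199, 0.1143]
orientation: [0.0, 0.687, 0.727, 0.0]
wrist_force: [0.4, -0.4, -0.9]
opening: 0.495
grip_force: 0.0
clock: 27.42
tool_pos: [0.6027, -0.0196, 0.2015]
orientation: [0.002, 0.687, 0.727, 0.001]
wrist_force: [0.4, 0.3, 0.5]
opening: 0.5
grip_force: 0.0
[[-6.81, -7.31, 0.03], [0.04, 0.02, -5.35]] rows>=6.0
q [ 0.61  0.54 -0.84  1.69  0.45  1.11 -0.31] p [ 0.6027 -0.0196  0.2015] f [0.4 0.3 0.5] 27.4167
137 [0.5933 0.083  0.1268] 0.1403920841179775
133 [0.5933 0.0347 0.1262] 0.1405966360712556
123 [ 0.5967 -0.0155  0.1264] 0.1404806882883897
```

All three U-bolts are home (lug tops at 140 mm). Next I'll move the arm aside and look at the crank and shaft.

```bash
python3 -m crank '[[[-0.5,-6.5,0],[0,0,0]],[[-0.5,-6.5,0],[0,0,0]],[[-0.5,-6.5,0],[0,0,0]],[[-0.5,-6.5,0],[0,0,0]],[[-0.5,-6.5,0],[0,0,0]],[[-0.5,-6.5,0],[0,0,0]]]'
python3 - <<'E'
from h import *
p,d=imaging.capture('top');np.save('t8.npy',d);cv2.imwrite('pics/t8.png',p); W=cloud('top',d)
a=cv2.resize(p[180:215,350:390],None,fx=10,fy=10,interpolation=cv2.INTER_CUBIC)
ps,ds=imaging.capture('side');cv2.imwrite('pics/s8.png',ps); Ws=cloud('side',ds)
u,v=map(int,proj('side',(.61,-.167,.08))); b=cv2.resize(ps[v-18:v+17,u-20:u+20],None,fx=10,fy=10,interpolation=cv2.INTER_CUBIC)
c=cv2.resize(p[220:290,375:445],None,fx=5,fy=5,interpolation=cv2.INTER_CUBIC)
im=np.zeros((350,350),np.uint8)
o=np.zeros((600,800,3),np.uint8); o[:350,:400]=a; o[:350,400:]=b; o[350:,:250]=c[50:300,50:300]
cv2.imwrite('pics/shaft.png',o)
for k,(bx,lo,hi) in dict(shaft=((355,185,382,208),.072,.1),top=((355,185,382,208),.091,.1),boss=((390,230,440,290),.030,.042),handle=((390,210,440,270),.055,.07)).items():
    print(k,*rect(W,box(*bx),lo,hi))
m=(np.hypot(Ws[...,0]-.61,Ws[...,1]+.167)<.02)&(Ws[...,2]>.072); Q=Ws[m]; print(len(Q),Q[:,2].max())
Q=Ws[m&(Ws[...,2]<.087)]; np.set_printoptions(suppress=True); print((Q*1000).round(1)[::max(1,len(Q)//30)])
E
```

```text
clock: 27.97
tool_pos: [0.4366, -0.0432, 0.1978]
orientation: [-0.0, 0.688, 0.726, -0.002]
wrist_force: [1.0, -0.4, -0.8]
opening: 0.5
grip_force: 0.0
shaft 23 [ 0.6093 -0.169   0.0905] 0.0906 [np.float64(610.3), np.float64(-167.2)] [16.  13.7] 52.9
top 10 [ 0.6094 -0.1682  0.0945] 0.0942 [np.float64(609.5), np.float64(-167.7)] [8.3 7.8] 45.7
boss 127 [ 0.4486 -0.2737  0.0364] 0.0364 [np.float64(474.5), np.float64(-291.3)] [ 55.9 120.1] 46.4
handle 46 [ 0.509  -0.2896  0.0615] 0.0617 [np.float64(509.8), np.float64(-290.3)] [20.1 20.3] 70.8
56 0.0938016526247619
[[ 613.3 -161.4   85.3]
 [ 605.  -163.7   86.4]
 [ 602.8 -165.3   86.4]
 [ 599.9 -165.8   86.9]
 [ 598.7 -168.8   86. ]
 [ 614.6 -163.1   81.2]
 [ 603.3 -161.2   84.9]
 [ 599.8 -160.8   86. ]
 [ 596.9 -161.3   86.6]
 [ 598.2 -168.    83.4]
 [ 612.8 -160.5   79.7]
 [ 607.2 -157.2   82.6]
 [ 603.3 -156.3   84. ]
 [ 601.6 -158.6   83.4]
 [ 601.3 -162.9   81.7]
 [ 600.7 -166.8   80.2]
 [ 600.3 -171.1   78.6]
 [ 616.2 -165.3   73.8]
 [ 608.3 -158.6   78.7]
 [ 601.6 -153.7   82.5]
 [ 601.9 -158.9   80.2]
 [ 602.3 -164.2   77.9]
 [ 599.4 -164.8   78.5]
 [ 597.1 -166.3   78.4]
 [ 613.5 -161.2   73.2]
 [ 609.4 -160.1   74.7]
 [ 605.8 -159.6   75.9]
 [ 602.9 -160.2   76.4]
 [ 601.7 -163.3   75.4]
 [ 600.7 -166.6   74.3]
 [ 598.2 -167.8   74.5]
 [ 605.8 -154.8   74.9]
 [ 606.2 -160.1   72.6]
 [ 603.  -160.3   73.3]
 [ 600.9 -162.1   73.1]]
```

View pics/shaft.png

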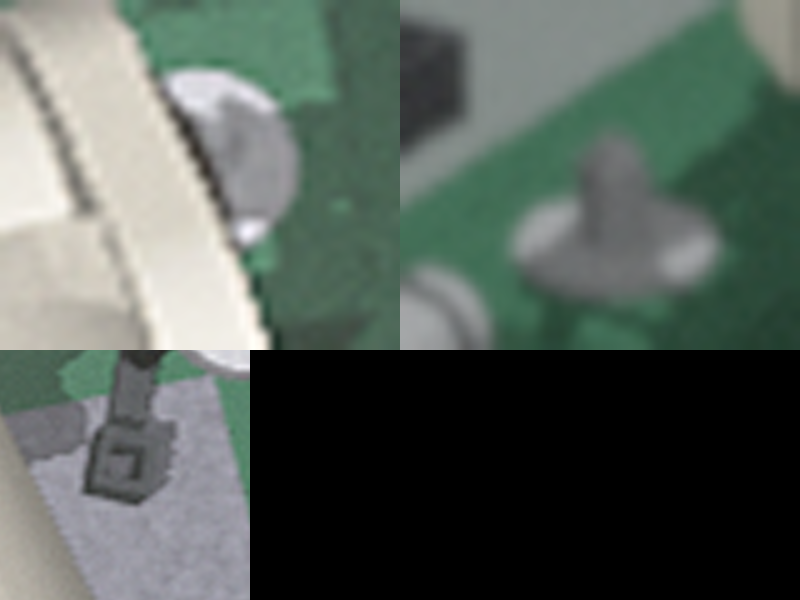

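The crank has been nudged (handle now at x≈510), so that disturbance has already happened. I need the shaft angle from the unshadowed first pictures, and the boss's new pose.

Run:
```python
from h import *
d=np.load('t8.npy'); W=cloud('top',d)
m=box(395,228,432,280)&(W[...,2]>.030)&(W[...,2]<.042)
n,l=cv2.connectedComponents(m.astype(np.uint8))
for i in range(1,n):
    if (l==i).sum()>25:
        print('boss',*rect(W,l==i,0,1), [np.ptp(np.nonzero(l==i)[k]) for k in (0,1)], np.nonzero(l==i)[1].min())
p=cv2.imread('pics/top0.png'); ps=cv2.imread('pics/side0.png')
a=cv2.resize(p[182:210,355:387],None,fx=12.5,fy=12.5,interpolation=cv2.INTER_CUBIC)
u,v=map(int,proj('side',(.61,-.167,.08))); print(u,v); b=cv2.resize(ps[v-14:v+14,u-16:u+16],None,fx=12.5,fy=12.5,interpolation=cv2.INTER_CUBIC)
o=np.hstack([a,b]); o=cv2.convertScaleAbs(o.astype(float),alpha=1.6,beta=-150); cv2.imwrite('pics/sh0.png',o)
W0=cloud('top',np.load('top0.npy')); m=box(355,182,387,210)&(W0[...,2]>.068)&(np.hypot(W0[...,0]-.61,W0[...,1]+.167)<.03)
for v,u in np.argwhere(m): print((u,v),(W0[v,u]*1000).round(0).astype(int),end=';')
```

```text
boss 115 [ 0.4431 -0.27    0.0366] 0.0367 [np.float64(443.2), np.float64(-269.8)] [33.6 38. ] 72.0 [np.int64(14), np.int64(13)] 404
311 192
(np.int64(372), np.int64(187)) [ 634 -175   68];(np.int64(367), np.int64(189)) [ 629 -160   68];(np.int64(370), np.int64(190)) [ 620 -165   86];(np.int64(371), np.int64(190)) [ 617 -167   93];(np.int64(369), np.int64(191)) [ 616 -162   88];(np.int64(370), np.int64(191)) [ 615 -164   93];(np.int64(371), np.int64(191)) [ 615 -167   91];(np.int64(372), np.int64(191)) [ 614 -169   95];(np.int64(375), np.int64(191)) [ 621 -182   69];(np.int64(378), np.int64(191)) [ 620 -191   69];(np.int64(366), np.int64(192)) [ 620 -156   70];(np.int64(369), np.int64(192)) [ 613 -161   89];(np.int64(370), np.int64(192)) [ 611 -164   94];(np.int64(371), np.int64(192)) [ 611 -166   94];(np.int64(372), np.int64(192)) [ 611 -169   92];(np.int64(373), np.int64(192)) [ 611 -172   92];(np.int64(374), np.int64(192)) [ 613 -176   88];(np.int64(368), np.int64(193)) [ 611 -159   87];(np.int64(369), np.int64(193)) [ 610 -161   90];(np.int64(370), np.int64(193)) [ 609 -163   94];
[... 980 characters left out ...]
nt64(195)) [ 604 -172   88];(np.int64(367), np.int64(196)) [ 607 -157   72];(np.int64(369), np.int64(196)) [ 605 -162   76];(np.int64(370), np.int64(196)) [ 603 -164   83];(np.int64(371), np.int64(196)) [ 601 -166   89];(np.int64(372), np.int64(196)) [ 601 -169   88];(np.int64(368), np.int64(197)) [ 604 -160   70];(np.int64(369), np.int64(197)) [ 603 -162   74];(np.int64(370), np.int64(197)) [ 601 -164   80];(np.int64(371), np.int64(197)) [ 601 -167   80];(np.int64(372), np.int64(197)) [ 601 -170   79];(np.int64(370), np.int64(198)) [ 601 -165   70];(np.int64(371), np.int64(198)) [ 599 -167   76];(np.int64(368), np.int64(200)) [ 595 -159   71];(np.int64(368), np.int64(204)) [ 584 -158   68];
```

View pics/sh0.png

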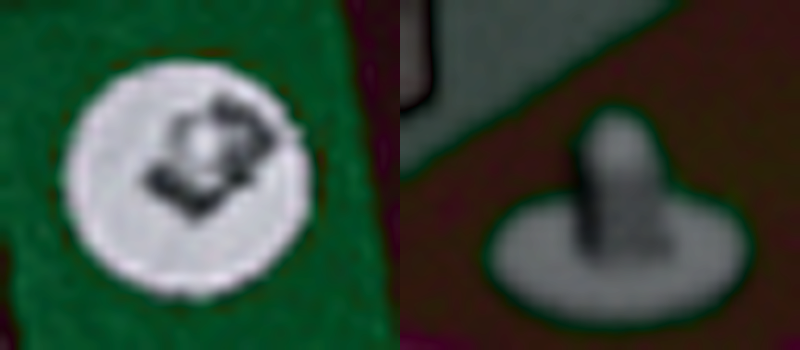

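Run:
```python
from h import *
t=lambda x,y,z=.064:px('top',355-.5+ (x)/12.5,182-.5+(y)/12.5,z)[:2]*1000
c=t(187,178); print('disc centre',c.round(1))
for n,q in dict(bot=(195,215),left=(148,183),right=(272,140)).items():
    w=t(*q); print(n,w.round(1),(w-c).round(1),np.degrees(np.arctan2(*(w-c)[::-1])).round(0),np.linalg.norm(w-c).round(1))
s=lambda x,y,z=.064:px('side',295-.5+(x-400)/12.5,178-.5+y/12.5,z)[:2]*1000
print('disc side',s(618,257).round(1))
o,_=ray('side',0,0); v=o[:2]*1000-np.array([610,-167]); cam=np.degrees(np.arctan2(v[1],v[0])); print('cam dir',cam, np.linalg.norm(v))
# image right in side = world dir
T=info('side')[1]; r=T[0,:2]; print('right dir',np.degrees(np.arctan2(r[1],r[0])))
for n,q in dict(l=(578,255),m=(597,262),r=(668,258)).items():
    w=s(*q); print(n,w.round(1))
W=cloud('top',np.load('t8.npy'))
hd=np.array([509.8,-290.3]); bs=np.array([443.2,-269.8]); print('crank yaw',np.degrees(np.arctan2(*(hd-bs)[::-1])),np.linalg.norm(hd-bs))
```

```text
disc centre [ 609.5 -165.4]
bot [ 600.5 -166.4] [-9. -1.] -174.0 9.0
left [ 609.  -156.3] [-0.5  9.1] 93.0 9.1
right [ 617.2 -185.9] [  7.7 -20.5] -69.0 21.8
disc side [ 606.7 -165.2]
cam dir 124.6664857142392 1181.3181441134884
right dir -146.28668146963025
l [ 614.7 -161.4]
m [ 609.2 -160.8]
r [ 597.2 -170.6]
crank yaw -17.108774102973076 69.68364226990437
```

The shaft corners (top view, 195,215 and 148,183) and the face widths in the side view both put the shaft sides at about 49–50° mod 90. The crank is at (443,−270) with yaw −17°. Now to grasp its boss.

```bash
python3 -c "
from h import *
plan([(440,-150,160,38),(443.2,-269.8,110,72.7),(443.2,-269.8,8.5,72.7)])
print(px('top',434,219,.026))"
```

```text
[[-4.31, -0.25, 1.56], [0.01, 0.0, -6.96]] rows>=4.9
[[-3.85, -2.85, 2.0], [0.0, 0.0, -6.94]] rows>=4.8
[[0.0, 0.0, 4.06], [0.0, 0.0, 0.0]] rows>=2.4
q [ 0.91  0.24 -0.98  2.06  0.25  0.95 -0.14] p [ 0.4403 -0.042   0.1989] f [ 0.   0.4 -0.1] 28.0667
[ 0.53601839 -0.35299174  0.026     ]
```

```bash
python3 -m crank '[[[-4.31,-0.25,1.5],[0,0,-6.96]],[[-4.31,-0.25,1.5],[0,0,-6.96]],[[-4.31,-0.25,1.5],[0,0,-6.96]],[[-4.31,-0.25,1.5],[0,0,-6.96]],[[-4.31,-0.25,1.5],[0,0,-6.96]],[[-4.31,-0.25,1.5],[0,0,-6.96]],[[-4.31,-0.25,1.5],[0,0,-6.96]]]' -0.4 50
python3 -m crank '[[[-3.85,-2.85,2],[0,0,-6.94]],[[-3.85,-2.85,2],[0,0,-6.94]],[[-3.85,-2.85,2],[0,0,-6.94]],[[-3.85,-2.85,2],[0,0,-6.94]],[[-3.85,-2.85,2],[0,0,-6.94]],[[-3.85,-2.85,2],[0,0,-6.94]],[[-3.85,-2.85,2],[0,0,-6.94]],[[-3.85,-2.85,2],[0,0,-6.94]]]'
python3 - <<'E'
from h import *
plan([(443.2,-269.8,110,72.7),(443.2,-269.8,8.5,72.7)])
p,d=imaging.capture('top'); cv2.imwrite('pics/t9.png',p); W=cloud('top',d)
print('handle',*rect(W,box(390,205,440,270),.055,.066))
m=box(355,182,387,210); cv2.imwrite('pics/t9s.png',p[182:210,355:387])
E
```

```text
clock: 28.65
tool_pos: [0.4408, -0.1489, 0.1612]
orientation: [-0.0, 0.439, 0.898, 0.001]
wrist_force: [0.4, 0.1, 0.2]
opening: 0.699
grip_force: 0.0
clock: 29.32
tool_pos: [0.4435, -0.2683, 0.1117]
orientation: [0.0, 0.151, 0.988, 0.0]
wrist_force: [0.5, -0.2, -0.1]
opening: 0.7
grip_force: 0.0
[[-0.0, -0.06, 0.07], [0.0, 0.01, -0.02]] rows>=0.1
[[0.0, 0.0, 4.06], [0.0, 0.0, 0.0]] rows>=2.4
q [ 1.28  0.61 -1.02  1.96  0.66  0.94  1.2 ] p [ 0.4435 -0.2683  0.1117] f [ 0.5 -0.2 -0.1] 29.3167
handle 11 [ 0.5168 -0.2877  0.0615] 0.0613 [np.float64(516.6), np.float64(-287.8)] [ 6.1 11.2] 40.2
```

```bash
python3 -m crank '[[[0,-0.05,1],[0,0,0]],[[0,-0.05,2],[0,0,0]],[[0,-0.05,3],[0,0,0]],[[0,-0.05,3.7],[0,0,0]],[[0,-0.05,4.06],[0,0,0]],[[0,-0.05,4.06],[0,0,0]]]'
python3 -m crank '[[[0,0,0],[0,0,0]],[[0,0,0],[0,0,0]],[[0,0,0],[0,0,0]],[[0,0,0],[0,0,0]],[[0,0,0],[0,0,0]],[[0,0,0],[0,0,0]],[[0,0,0],[0,0,0]],[[0,0,0],[0,0,0]]]' 1 50
python3 -c "
from h import *
plan([(610,-167,120,49)])"
python3 -m crank '[[[0,0,-0.3],[0,0,0]],[[0,0,-0.8],[0,0,0]],[[0,0,-1.6],[0,0,0]],[[0,0,-2.6],[0,0,0]],[[0,0,-3.8],[0,0,0]],[[0,0,-5],[0,0,0]],[[0,0,-5],[0,0,0]],[[0,0,-5],[0,0,0]]]'
python3 -c "
from h import *
plan([(610,-167,130,49)])"
```

```text
clock: 29.87
tool_pos: [0.4416, -0.2694, 0.0088]
orientation: [-0.001, 0.15, 0.989, 0.0]
wrist_force: [0.2, -0.0, 0.8]
opening: 0.701
grip_force: 0.0
clock: 30.53
tool_pos: [0.4428, -0.2708, 0.0107]
orientation: [0.0, 0.15, 0.989, -0.0]
wrist_force: [-1.2, -0.2, 6.6]
opening: 0.37
grip_force: 50.0
[[-5.16, 5.95, -4.37], [-0.01, 0.01, 4.75]] rows>=5.4
q [ 1.17  0.76 -0.86  2.    0.83  0.78  1.08] p [ 0.4428 -0.2708  0.0107] f [-1.2 -0.2  6.6] 30.5333
clock: 31.2
tool_pos: [0.4432, -0.2712, 0.1369]
orientation: [0.001, 0.15, 0.989, -0.001]
wrist_force: [0.3, 0.0, -3.4]
opening: 0.369
grip_force: 50.0
[[-5.14, 5.96, 0.28], [-0.01, 0.04, 4.75]] rows>=4.7
q [ 1.32  0.58 -1.05  1.95  0.62  0.98  1.24] p [ 0.4432 -0.2712  0.1369] f [ 0.3  0.  -3.4] 31.2
```

```bash
python3 -m crank '[[[-5.14,5.96,0.3],[0,0,4.75]],[[-5.14,5.96,0.3],[0,0,4.75]],[[-5.14,5.96,0.3],[0,0,4.75]],[[-5.14,5.96,0.3],[0,0,4.75]],[[-5.14,5.96,0.3],[0,0,4.75]],[[-5.14,5.96,0.3],[0,0,4.75]],[[-5.14,5.96,0.3],[0,0,4.75]],[[-5.14,5.96,0.3],[0,0,4.75]]]'
python3 -m crank '[[[0,0,0],[0,0,0]],[[0,0,0],[0,0,0]],[[0,0,0],[0,0,0]]]'
python3 - <<'E'
from h import *
plan([(609.6,-166.8,107,49)])
p,d=imaging.capture('side'); W=cloud('side',d)
u,v=map(int,proj('side',(.61,-.167,.09)))
cv2.imwrite('pics/s10.png',cv2.resize(p[v-45:v+45,u-60:u+60],None,fx=6,fy=6,interpolation=cv2.INTER_CUBIC))
E
```

```text
clock: 31.87
tool_pos: [0.6076, -0.1661, 0.1255]
orientation: [-0.002, 0.35, 0.937, -0.001]
wrist_force: [-0.2, 0.5, -3.8]
opening: 0.37
grip_force: 50.0
clock: 32.12
tool_pos: [0.6082, -0.1678, 0.1272]
orientation: [-0.0, 0.351, 0.936, -0.0]
wrist_force: [0.8, -1.2, -3.2]
opening: 0.367
grip_force: 50.0
[[-0.02, 0.07, 0.81], [-0.01, -0.0, -0.02]] rows>=0.5
q [ 0.83  0.71 -0.87  1.67  0.61  1.05  0.62] p [ 0.6082 -0.1678  0.1272] f [ 0.8 -1.2 -3.2] 32.1167
```

View pics/s10.png

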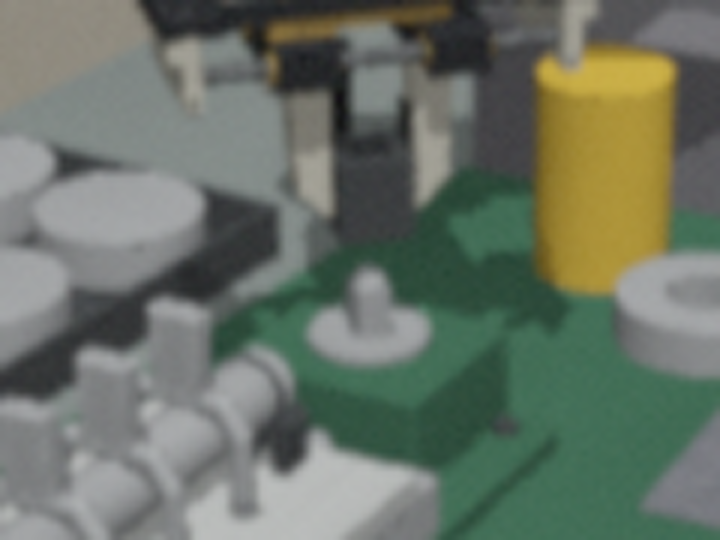

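The crank hangs level, its boss (px 373) just above the shaft tip (px 370). I'll correct by 1 mm and lower.

```bash
python3 -m crank '[[[0,0.06,0.3],[0,0,0]],[[0,0.06,0.5],[0,0,0]],[[0,0.06,0.7],[0,0,0]],[[0,0.06,0.85],[0,0,0]],[[0,0.06,1.0],[0,0,0]],[[0,0.06,1.0],[0,0,0]]]'
python3 -m crank '[[[0,0,0],[0,0,0]],[[0,0,0.1],[0,0,0]],[[0,0,0.2],[0,0,0]],[[0,0,0.2],[0,0,0]]]'
python3 -c "
from h import *
plan([(609.6,-166.8,75,49)])"
```

```text
clock: 32.67
tool_pos: [0.6096, -0.165, 0.1013]
orientation: [-0.001, 0.35, 0.937, -0.0]
wrist_force: [-0.9, -0.0, -3.6]
opening: 0.367
grip_force: 50.0
clock: 33.0
tool_pos: [0.6105, -0.166, 0.0982]
orientation: [0.0, 0.35, 0.937, -0.001]
wrist_force: [-2.9, -1.7, 2.7]
opening: 0.367
grip_force: 50.0
[[0.01, -0.05, 0.93], [-0.01, 0.02, -0.01]] rows>=0.6
q [ 0.81  0.75 -0.84  1.69  0.64  1.01  0.59] p [ 0.6105 -0.166   0.0982] f [-2.9 -1.7  2.7] 33.0
```

```bash
python3 -m crank '[[[0,-0.05,0],[0,0,0]],[[0,-0.05,0],[0,0,0]],[[0,-0.05,0.1],[0,0,0]],[[0,-0.05,0.2],[0,0,0]],[[0,-0.05,0.2],[0,0,0]]]'
python3 -c "
from h import *
plan([(609.6,-166.8,75,49)]);print(manip.observe()['torque'])"
```

```text
clock: 33.42
tool_pos: [0.6109, -0.1661, 0.0971]
orientation: [0.002, 0.35, 0.937, -0.001]
wrist_force: [-10.1, 1.0, 29.4]
opening: 0.363
grip_force: 50.0
[[0.02, -0.05, 0.89], [-0.01, 0.04, 0.0]] rows>=0.5
q [ 0.81  0.75 -0.84  1.69  0.65  1.01  0.59] p [ 0.6109 -0.1661  0.0971] f [-10.1   1.   29.4] 33.4167
[-0.16297698  2.48533093 -0.08270551]
```

```bash
python3 -m crank '[[[0,0,-0.3],[0,0,0]],[[0.04,0,-0.3],[0,0,0]],[[0.04,0,-0.3],[0,0,0]]]'
python3 -m crank '[[[0,0,0.1],[0,0,0]],[[0,0,0.2],[0,0,0]],[[0,0,0.2],[0,0,0]]]'
python3 -c "
from h import *
plan([(609.6,-166.8,75,49)]);print(manip.observe()['torque'])
p,d=imaging.capture('side')
u,v=map(int,proj('side',(.61,-.167,.09)))
cv2.imwrite('pics/s11.png',cv2.resize(p[v-35:v+35,u-45:u+45],None,fx=8,fy=8,interpolation=cv2.INTER_CUBIC))
"
```

```text
clock: 33.67
tool_pos: [0.6088, -0.1651, 0.0998]
orientation: [0.0, 0.35, 0.937, 0.0]
wrist_force: [0.5, -0.1, -1.0]
opening: 0.368
grip_force: 50.0
clock: 33.92
tool_pos: [0.6094, -0.1665, 0.0952]
orientation: [0.001, 0.35, 0.937, -0.001]
wrist_force: [1.6, -3.7, -1.6]
opening: 0.371
grip_force: 50.0
[[-0.01, -0.0, 0.81], [-0.0, 0.02, -0.0]] rows>=0.5
q [ 0.81  0.75 -0.84  1.69  0.65  1.    0.59] p [ 0.6094 -0.1665  0.0952] f [ 1.6 -3.7 -1.6] 33.9167
[-0.576989   -0.5020382   0.01835112]
```

View pics/s11.png

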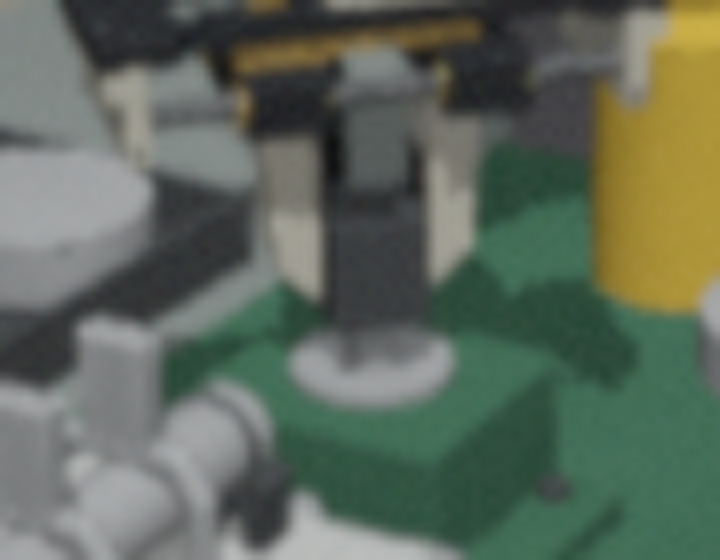

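It's now below the taper with almost no force, so it's engaged. Continue down.

```bash
python3 -m crank '[[[0,0,0.1],[0,0,0]],[[0,0,0.2],[0,0,0]],[[0,0,0.3],[0,0,0]],[[0,0,0.3],[0,0,0]]]'
python3 -c "
from h import *
plan([(609.6,-166.8,75,49)])"
```

```text
clock: 34.3
tool_pos: [0.6093, -0.1667, 0.0867]
orientation: [0.001, 0.351, 0.937, -0.0]
wrist_force: [3.7, -5.0, -3.4]
opening: 0.366
grip_force: 50.0
[[-0.01, 0.0, 0.47], [-0.0, 0.02, -0.01]] rows>=0.3
q [ 0.8   0.76 -0.84  1.69  0.66  0.99  0.58] p [ 0.6093 -0.1667  0.0867] f [ 3.7 -5.  -3.4] 34.3
```

```bash
python3 -m crank '[[[-0.03,0,0.1],[0,0,0]],[[-0.03,0,0.2],[0,0,0]],[[-0.03,0,0.3],[0,0,0]],[[-0.03,0,0.4],[0,0,0]],[[-0.03,0,0.44],[0,0,0]],[[-0.03,0,0.44],[0,0,0]]]'
python3 -c "
from h import *
plan([(609.6,-166.8,75,49)])"
python3 -m crank '[[[0,0,0.05],[0,0,0]],[[0,0,0.1],[0,0,0]],[[0,0,0.1],[0,0,0]]]'
```

```text
clock: 34.8
tool_pos: [0.6093, -0.1667, 0.0759]
orientation: [0.0, 0.35, 0.937, -0.0]
wrist_force: [2.5, -5.6, -1.7]
opening: 0.363
grip_force: 50.0
[[-0.01, 0.0, 0.04], [-0.01, 0.01, -0.0]] rows>=0.0
q [ 0.8   0.77 -0.83  1.7   0.67  0.98  0.58] p [ 0.6093 -0.1667  0.0759] f [ 2.5 -5.6 -1.7] 34.8
clock: 35.05
tool_pos: [0.6094, -0.1667, 0.0747]
orientation: [0.0, 0.35, 0.937, -0.001]
wrist_force: [-1.2, -5.7, 7.9]
opening: 0.367
grip_force: 50.0
```

The crank is seated: contact at TCP 74.7 mm puts its underside at about 64 mm. Release, lift, and check the handle position.

```bash
python3 -m crank '[[[0,0,0],[0,0,0]],[[0,0,0],[0,0,0]],[[0,0,0],[0,0,0]],[[0,0,0],[0,0,0]],[[0,0,0],[0,0,0]]]' -0.2 25
python3 -m crank '[[[0,0,-0.8],[0,0,0]],[[0,0,-1.6],[0,0,0]],[[0,0,-2.4],[0,0,0]],[[0,0,-3.2],[0,0,0]],[[0,0,-3.8],[0,0,0]],[[0,0,-3.8],[0,0,0]]]'
python3 - <<'E'
from h import *
plan([(560,-60,180,3.3)])
p,d=imaging.capture('side'); W=cloud('side',d)
m=(W[...,2]>.115)&(W[...,2]<.132)&(np.hypot(W[...,0]-.61,W[...,1]+.167)<.1)&(np.hypot(W[...,0]-.61,W[...,1]+.167)>.045)
print(m.sum(),W[m].mean(0).round(4)); 
p,d=imaging.capture('top'); W=cloud('top',d)
m=(W[...,2]>.115)&(W[...,2]<.132)&(np.hypot(W[...,0]-.61,W[...,1]+.167)<.1)&(np.hypot(W[...,0]-.61,W[...,1]+.167)>.045)
print(m.sum(),W[m].mean(0).round(4));
E
```

```text
clock: 35.47
tool_pos: [0.6089, -0.1649, 0.0735]
orientation: [-0.001, 0.35, 0.937, 0.0]
wrist_force: [0.2, 0.3, -0.4]
opening: 0.595
grip_force: 0.0
clock: 35.97
tool_pos: [0.6113, -0.1656, 0.1724]
orientation: [0.003, 0.35, 0.937, 0.0]
wrist_force: [0.5, 0.8, -0.1]
opening: 0.599
grip_force: 0.0
[[4.32, 1.84, -0.32], [0.05, 0.04, 9.14]] rows>=6.4
q [ 0.85  0.66 -0.91  1.64  0.57  1.12  0.64] p [ 0.6113 -0.1656  0.1724] f [ 0.5  0.8 -0.1] 35.9667
40 [ 0.6573 -0.2076  0.1221]
0 [nan nan nan]<stdin>:8: RuntimeWarning: Mean of empty slice.
  ret = um.true_divide(
```

```bash
python3 -c "
from h import *
plan([(661.8,-213.3,165,3.3),(661.8,-213.3,94,3.3)])"
```

```text
[[-2.83, -0.05, 0.17], [0.0, 0.01, 9.14]] rows>=6.4
[[0.0, 0.0, 2.84], [0.0, 0.0, 0.0]] rows>=1.7
q [ 0.85  0.67 -0.9   1.64  0.57  1.12  0.64] p [ 0.6093 -0.1659  0.1691] f [-0.4  0.1 -0.9] 36.0667
```

```bash
python3 -m crank '[[[-2.83,-0.05,0.1],[0,0,9.14]],[[-2.83,-0.05,0.1],[0,0,9.14]],[[-2.83,-0.05,0.1],[0,0,9.14]],[[-2.83,-0.05,0.1],[0,0,9.14]],[[-2.83,-0.05,0.1],[0,0,9.14]],[[-2.83,-0.05,0.1],[0,0,9.14]],[[-2.83,-0.05,0.1],[0,0,9.14]],[[-2.83,-0.05,0.1],[0,0,9.14]]]' -0.2
python3 -m crank '[[[0,0,0],[0,0,0]],[[0,0,0],[0,0,0]]]'
python3 - <<'E'
from h import *
plan([(661.8,-213.3,94,3.3)])
p,d=imaging.capture('side'); W=cloud('side',d)
u,v=map(int,proj('side',(.64,-.19,.11)))
cv2.imwrite('pics/s12.png',cv2.resize(p[v-35:v+35,u-45:u+45],None,fx=8,fy=8,interpolation=cv2.INTER_CUBIC))
E
```

```text
clock: 36.73
tool_pos: [0.6609, -0.213, 0.1646]
orientation: [-0.001, 0.687, 0.727, -0.001]
wrist_force: [-0.1, 0.7, -0.6]
opening: 0.597
grip_force: 0.0
clock: 36.9
tool_pos: [0.6613, -0.2131, 0.1654]
orientation: [-0.001, 0.686, 0.728, -0.0]
wrist_force: [0.6, -0.1, -0.3]
opening: 0.601
grip_force: 0.0
[[-0.01, 0.02, 2.86], [-0.02, -0.01, 0.02]] rows>=1.7
q [ 0.72  0.71 -0.7   1.47  0.47  1.14  0.  ] p [ 0.6613 -0.2131  0.1654] f [ 0.6 -0.1 -0.3] 36.9
```

View pics/s12.png

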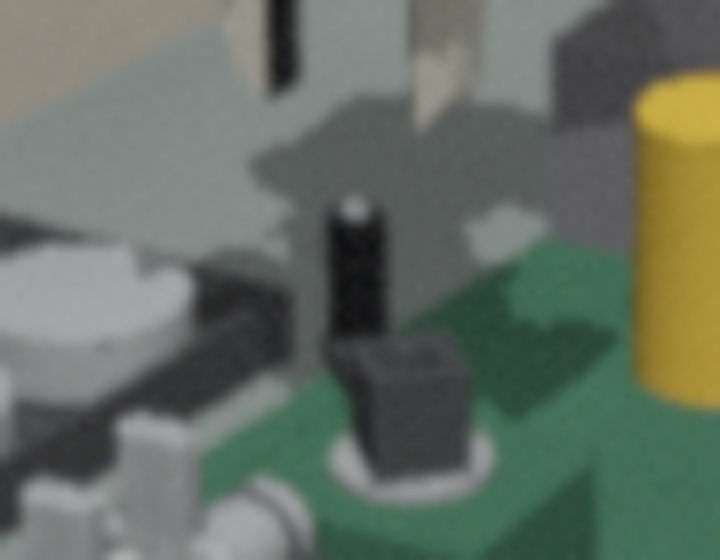

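The picture shows the crank seated on the shoulder and the handle between the open fingers. By my count that was my 15th picture, one over the limit of 14, so from here I'll use numbers only.

```bash
python3 -m crank '[[[0,0,0.7],[0,0,0]],[[0,0,1.4],[0,0,0]],[[0,0,2.1],[0,0,0]],[[0,0,2.6],[0,0,0]],[[0,0,2.86],[0,0,0]],[[0,0,2.86],[0,0,0]]]' 
python3 -m crank '[[[0,0,0],[0,0,0]],[[0,0,0],[0,0,0]],[[0,0,0],[0,0,0]],[[0,0,0],[0,0,0]],[[0,0,0],[0,0,0]],[[0,0,0],[0,0,0]],[[0,0,0],[0,0,0]]]' 1 25
cat >> h.py <<'E'
def circ(a0,step,n,C=(609.4,-166.7),r=70):
    """rows (tool axes, 25 mm) for turning the handle clockwise from angle a0 by step deg n times, relative to nominal pose at a0"""
    s=manip.observe(); w,x,y,z=s["orientation"]; M=R.from_quat([x,y,z,w])
    P=lambda a: np.array([C[0]+r*np.cos(np.radians(a)),C[1]+r*np.sin(np.radians(a)),0])
    print(a0,json.dumps([[list((M.inv().apply(P(a0-step*(i+1))-P(a0))/25).round(2)[:2])+[0],[0,0,0]] for i in range(n)]))
def ang(C=(609.4,-166.7)):
    s=manip.observe(); d=s["tool_pos"][:2]*1000-C; print("ang",np.degrees(np.arctan2(d[1],d[0])).round(1),"r",np.linalg.norm(d).round(1),"z",s["tool_pos"][2].round(4),"f",s["wrist_force"].round(1),"clk",s["clock"])
E
python3 -c "
from h import *
ang(); circ(-41,22.5,8);circ(-41-180,22.5,8)"
```

```text
clock: 37.45
tool_pos: [0.6606, -0.213, 0.093]
orientation: [-0.001, 0.686, 0.727, -0.001]
wrist_force: [-0.2, -0.4, 0.3]
opening: 0.599
grip_force: 0.0
clock: 38.03
tool_pos: [0.6622, -0.2134, 0.0955]
orientation: [0.0, 0.686, 0.727, 0.0]
wrist_force: [0.7, 0.2, 1.8]
opening: 0.233
grip_force: 25.0
ang -41.5 r 70.4 z 0.0955 f [0.7 0.2 1.8] clk 38.0333
-41 [[[-0.62, -0.9, 0], [0, 0, 0]], [[-0.84, -1.97, 0], [0, 0, 0]], [[-0.64, -3.04, 0], [0, 0, 0]], [[-0.05, -3.96, 0], [0, 0, 0]], [[0.85, -4.58, 0], [0, 0, 0]], [[1.92, -4.8, 0], [0, 0, 0]], [[3.0, -4.6, 0], [0, 0, 0]], [[3.91, -4.01, 0], [0, 0, 0]]]
-221 [[[0.62, 0.9, 0], [0, 0, 0]], [[0.84, 1.97, 0], [0, 0, 0]], [[0.64, 3.04, 0], [0, 0, 0]], [[0.05, 3.96, 0], [0, 0, 0]], [[-0.85, 4.58, 0], [0, 0, 0]], [[-1.92, 4.8, 0], [0, 0, 0]], [[-3.0, 4.6, 0], [0, 0, 0]], [[-3.91, 4.01, 0], [0, 0, 0]]]
```

```bash
python3 -c "
from h import *
for k in range(4): circ(-41-90*k,11.25,8)"
```

```text
-41 [[[-0.35, -0.42, 0], [0, 0, 0]], [[-0.62, -0.9, 0], [0, 0, 0]], [[-0.78, -1.42, 0], [0, 0, 0]], [[-0.84, -1.97, 0], [0, 0, 0]], [[-0.8, -2.52, 0], [0, 0, 0]], [[-0.64, -3.04, 0], [0, 0, 0]], [[-0.39, -3.53, 0], [0, 0, 0]], [[-0.05, -3.96, 0], [0, 0, 0]]]
-131 [[[0.42, -0.35, 0], [0, 0, 0]], [[0.9, -0.62, 0], [0, 0, 0]], [[1.42, -0.78, 0], [0, 0, 0]], [[1.97, -0.84, 0], [0, 0, 0]], [[2.52, -0.8, 0], [0, 0, 0]], [[3.04, -0.64, 0], [0, 0, 0]], [[3.53, -0.39, 0], [0, 0, 0]], [[3.96, -0.05, 0], [0, 0, 0]]]
-221 [[[0.35, 0.42, 0], [0, 0, 0]], [[0.62, 0.9, 0], [0, 0, 0]], [[0.78, 1.42, 0], [0, 0, 0]], [[0.84, 1.97, 0], [0, 0, 0]], [[0.8, 2.52, 0], [0, 0, 0]], [[0.64, 3.04, 0], [0, 0, 0]], [[0.39, 3.53, 0], [0, 0, 0]], [[0.05, 3.96, 0], [0, 0, 0]]]
-311 [[[-0.42, 0.35, 0], [0, 0, 0]], [[-0.9, 0.62, 0], [0, 0, 0]], [[-1.42, 0.78, 0], [0, 0, 0]], [[-1.97, 0.84, 0], [0, 0, 0]], [[-2.52, 0.8, 0], [0, 0, 0]], [[-3.04, 0.64, 0], [0, 0, 0]], [[-3.53, 0.39, 0], [0, 0, 0]], [[-3.96, 0.05, 0], [0, 0, 0]]]
```

```bash
python3 -m crank '[[[-0.35,-0.42,0],[0,0,0]],[[-0.62,-0.9,0],[0,0,0]],[[-0.78,-1.42,0],[0,0,0]],[[-0.84,-1.97,0],[0,0,0]],[[-0.8,-2.52,0],[0,0,0]],[[-0.64,-3.04,0],[0,0,0]],[[-0.39,-3.53,0],[0,0,0]],[[-0.05,-3.96,0],[0,0,0]]]'
python3 -c "
from h import *
ang()
p,d=imaging.capture('side'); W=cloud('side',d)
for c in ((.595,.08),(.598,.0305),(.6008,-.0193)):
    m=(np.hypot(W[...,0]-c[0],W[...,1]-c[1])<.025)&(W[...,2]>.12)&(W[...,2]<.16); print(m.sum(),W[m].mean(0).round(4))"
```

```text
clock: 38.7
tool_pos: [0.5634, -0.222, 0.0958]
orientation: [0.002, 0.687, 0.727, 0.0]
wrist_force: [3.6, -0.4, 1.2]
opening: 0.232
grip_force: 25.0
ang -129.7 r 71.9 z 0.0958 f [ 3.6 -0.4  1.2] clk 38.7
101 [0.5934 0.0873 0.1315]
89 [0.5934 0.0391 0.1321]
85 [ 0.596  -0.0114  0.1313]
```

It works: the table moved about 4.4 mm with small forces. Continue to a full turn.

```bash
python3 -m crank '[[[0.42,-0.35,0],[0,0,0]],[[0.9,-0.62,0],[0,0,0]],[[1.42,-0.78,0],[0,0,0]],[[1.97,-0.84,0],[0,0,0]],[[2.52,-0.8,0],[0,0,0]],[[3.04,-0.64,0],[0,0,0]],[[3.53,-0.39,0],[0,0,0]],[[3.96,-0.05,0],[0,0,0]]]'
python3 -c "
from h import *
ang()"
python3 -m crank '[[[0.35,0.42,0],[0,0,0]],[[0.62,0.9,0],[0,0,0]],[[0.78,1.42,0],[0,0,0]],[[0.84,1.97,0],[0,0,0]],[[0.8,2.52,0],[0,0,0]],[[0.64,3.04,0],[0,0,0]],[[0.39,3.53,0],[0,0,0]],[[0.05,3.96,0],[0,0,0]]]'
python3 -c "
from h import *
ang()"
python3 -m crank '[[[-0.42,0.35,0],[0,0,0]],[[-0.9,0.62,0],[0,0,0]],[[-1.42,0.78,0],[0,0,0]],[[-1.97,0.84,0],[0,0,0]],[[-2.52,0.8,0],[0,0,0]],[[-3.04,0.64,0],[0,0,0]],[[-3.53,0.39,0],[0,0,0]],[[-3.96,0.05,0],[0,0,0]]]'
python3 -c "
from h import *
ang()"
```

```text
clock: 39.42
tool_pos: [0.5576, -0.1205, 0.0955]
orientation: [0.001, 0.686, 0.728, 0.0]
wrist_force: [4.1, -6.0, 1.2]
opening: 0.236
grip_force: 25.0
ang 138.3 r 69.4 z 0.0955 f [ 4.1 -6.   1.2] clk 39.4167
clock: 40.08
tool_pos: [0.6539, -0.1141, 0.0948]
orientation: [-0.001, 0.686, 0.728, -0.002]
wrist_force: [-7.8, -4.3, 9.1]
opening: 0.232
grip_force: 25.0
ang 49.8 r 68.9 z 0.0948 f [-7.8 -4.3  9.1] clk 40.0833
clock: 40.75
tool_pos: [0.6646, -0.2113, 0.0956]
orientation: [0.001, 0.686, 0.728, 0.002]
wrist_force: [4.6, 0.2, 2.6]
opening: 0.23
grip_force: 25.0
ang -38.9 r 71.0 z 0.0956 f [4.6 0.2 2.6] clk 40.75
```

```bash
python3 -m crank '[[[-0.35,-0.42,0],[0,0,0]],[[-0.62,-0.9,0],[0,0,0]],[[-0.78,-1.42,0],[0,0,0]],[[-0.84,-1.97,0],[0,0,0]],[[-0.8,-2.52,0],[0,0,0]],[[-0.64,-3.04,0],[0,0,0]],[[-0.39,-3.53,0],[0,0,0]],[[-0.05,-3.96,0],[0,0,0]]]' | sed -n '2p;4p'
python3 -m crank '[[[0.42,-0.35,0],[0,0,0]],[[0.9,-0.62,0],[0,0,0]],[[1.42,-0.78,0],[0,0,0]],[[1.97,-0.84,0],[0,0,0]],[[2.52,-0.8,0],[0,0,0]],[[3.04,-0.64,0],[0,0,0]],[[3.53,-0.39,0],[0,0,0]],[[3.96,-0.05,0],[0,0,0]]]' | sed -n '2p;4p'
python3 -m crank '[[[0.35,0.42,0],[0,0,0]],[[0.62,0.9,0],[0,0,0]],[[0.78,1.42,0],[0,0,0]],[[0.84,1.97,0],[0,0,0]],[[0.8,2.52,0],[0,0,0]],[[0.64,3.04,0],[0,0,0]],[[0.39,3.53,0],[0,0,0]],[[0.05,3.96,0],[0,0,0]]]' | sed -n '2p;4p'
python3 -m crank '[[[-0.42,0.35,0],[0,0,0]],[[-0.9,0.62,0],[0,0,0]],[[-1.42,0.78,0],[0,0,0]],[[-1.97,0.84,0],[0,0,0]],[[-2.52,0.8,0],[0,0,0]],[[-3.04,0.64,0],[0,0,0]],[[-3.53,0.39,0],[0,0,0]],[[-3.96,0.05,0],[0,0,0]]]' | sed -n '2p;4p'
python3 -c "
from h import *
ang()
p,d=imaging.capture('side'); W=cloud('side',d)
for c in ((.593,.12),(.596,.0705),(.5988,.0207)):
    m=(np.hypot(W[...,0]-c[0],W[...,1]-c[1])<.022)&(W[...,2]>.12)&(W[...,2]<.16); print(m.sum(),W[m].mean(0).round(4))"
```

```text
tool_pos: [0.563, -0.2217, 0.0954]
wrist_force: [3.1, -2.2, 4.3]
tool_pos: [0.5566, -0.1215, 0.0953]
wrist_force: [3.3, -5.6, 2.9]
tool_pos: [0.6538, -0.1141, 0.0949]
wrist_force: [-5.2, -2.3, 9.8]
tool_pos: [0.6641, -0.212, 0.0955]
wrist_force: [4.6, -0.2, 2.6]
ang -39.6 r 71.0 z 0.0955 f [ 4.6 -0.2  2.6] clk 43.4167
105 [0.5914 0.1222 0.1318]
97 [0.5912 0.074  0.1315]
97 [0.5946 0.0235 0.1315]
```

```bash
python3 -m crank '[[[-0.35,-0.42,0],[0,0,0]],[[-0.62,-0.9,0],[0,0,0]],[[-0.78,-1.42,0],[0,0,0]],[[-0.84,-1.97,0],[0,0,0]],[[-0.8,-2.52,0],[0,0,0]],[[-0.64,-3.04,0],[0,0,0]],[[-0.39,-3.53,0],[0,0,0]],[[-0.05,-3.96,0],[0,0,0]]]' | sed -n '2p;4p'
python3 -m crank '[[[0.42,-0.35,0],[0,0,0]],[[0.9,-0.62,0],[0,0,0]],[[1.42,-0.78,0],[0,0,0]],[[1.97,-0.84,0],[0,0,0]],[[2.52,-0.8,0],[0,0,0]],[[3.04,-0.64,0],[0,0,0]],[[3.53,-0.39,0],[0,0,0]],[[3.96,-0.05,0],[0,0,0]]]' | sed -n '2p;4p'
python3 -m crank '[[[0.35,0.42,0],[0,0,0]],[[0.62,0.9,0],[0,0,0]],[[0.78,1.42,0],[0,0,0]],[[0.84,1.97,0],[0,0,0]],[[0.8,2.52,0],[0,0,0]],[[0.64,3.04,0],[0,0,0]],[[0.39,3.53,0],[0,0,0]],[[0.05,3.96,0],[0,0,0]]]' | sed -n '2p;4p'
python3 -c "
from h import *
ang()
p,d=imaging.capture('side'); W=cloud('side',d)
for c in ((.592,.137),(.595,.0875),(.5978,.0377)):
    m=(np.hypot(W[...,0]-c[0],W[...,1]-c[1])<.022)&(W[...,2]>.12)&(W[...,2]<.16); print(m.sum(),W[m].mean(0).round(4))"
```

```text
tool_pos: [0.5627, -0.2216, 0.0953]
wrist_force: [2.8, -1.2, 5.0]
tool_pos: [0.5562, -0.1221, 0.0952]
wrist_force: [3.0, -6.2, 4.3]
tool_pos: [0.6536, -0.1141, 0.0949]
wrist_force: [-4.8, -2.2, 10.2]
ang 50.0 r 68.7 z 0.0949 f [-4.8 -2.2 10.2] clk 45.4667
107 [0.5905 0.1372 0.1316]
103 [0.5899 0.0886 0.1313]
95 [0.5939 0.0384 0.1311]
```

```bash
python3 -m crank '[[[-0.42,0.35,0],[0,0,0]],[[-0.9,0.62,0],[0,0,0]],[[-1.42,0.78,0],[0,0,0]],[[-1.42,0.78,0],[0,0,0]]]' | sed -n '2p;4p'
python3 -c "
from h import *
ang(); circ(49-33.75,5,8)"
```

```text
tool_pos: [0.6769, -0.1509, 0.0951]
wrist_force: [-0.0, -1.0, 7.9]
ang 13.2 r 69.4 z 0.0951 f [-0.  -1.   7.9] clk 45.85
15.25 [[[-0.24, 0.04, 0], [0, 0, 0]], [[-0.48, 0.06, 0], [0, 0, 0]], [[-0.73, 0.06, 0], [0, 0, 0]], [[-0.97, 0.04, 0], [0, 0, 0]], [[-1.21, -0.01, 0], [0, 0, 0]], [[-1.45, -0.07, 0], [0, 0, 0]], [[-1.68, -0.16, 0], [0, 0, 0]], [[-1.9, -0.26, 0], [0, 0, 0]]]
```

```bash
python3 -m crank '[[[-0.24,0.04,0],[0,0,0]],[[-0.48,0.06,0],[0,0,0]],[[-0.48,0.06,0],[0,0,0]]]' | sed -n '2p;4p'
python3 -m crank '[[[-0.25,0,0],[0,0,0]],[[-0.49,-0.02,0],[0,0,0]],[[-0.49,-0.02,0],[0,0,0]]]' | sed -n '2p;4p'
python3 -c "
from h import *
ang(); circ(-4.75,5,8)
p,d=imaging.capture('side'); W=cloud('side',d)
for c in ((.592,.140),(.595,.0905),(.5978,.0407)):
    m=(np.hypot(W[...,0]-c[0],W[...,1]-c[1])<.022)&(W[...,2]>.12)&(W[...,2]<.16); print(m.sum(),W[m].mean(0).round(4))"
```

```text
tool_pos: [0.6787, -0.16, 0.0951]
wrist_force: [0.7, 0.7, 6.6]
tool_pos: [0.6791, -0.1722, 0.0952]
wrist_force: [2.1, 1.2, 6.3]
ang -4.5 r 69.9 z 0.0952 f [2.1 1.2 6.3] clk 46.35
-4.75 [[[-0.24, -0.04, 0], [0, 0, 0]], [[-0.48, -0.11, 0], [0, 0, 0]], [[-0.7, -0.2, 0], [0, 0, 0]], [[-0.92, -0.3, 0], [0, 0, 0]], [[-1.13, -0.43, 0], [0, 0, 0]], [[-1.33, -0.57, 0], [0, 0, 0]], [[-1.52, -0.73, 0], [0, 0, 0]], [[-1.69, -0.9, 0], [0, 0, 0]]]
109 [0.5904 0.1402 0.1317]
99 [0.59   0.0918 0.1318]
94 [0.5935 0.0416 0.1314]
```

```bash
python3 -m crank '[[[-0.24,-0.04,0],[0,0,0]],[[-0.48,-0.11,0],[0,0,0]],[[-0.48,-0.11,0],[0,0,0]]]' | sed -n '2p;4p'
python3 -m crank '[[[-0.22,-0.09,0],[0,0,0]],[[-0.22,-0.09,0],[0,0,0]],[[-0.22,-0.09,0],[0,0,0]]]' | sed -n '2p;4p'
python3 -c "
from h import *
ang()"
```

```text
tool_pos: [0.6779, -0.1815, 0.0953]
wrist_force: [2.5, 4.7, 4.4]
tool_pos: [0.6774, -0.1834, 0.0956]
wrist_force: [6.2, 8.9, 3.2]
ang -13.8 r 70.0 z 0.0956 f [6.2 8.9 3.2] clk 46.9
```

```bash
python3 -m crank '[[[-0.22,-0.1,0],[0,0,0]],[[-0.22,-0.1,0],[0,0,0]],[[-0.22,-0.1,0],[0,0,0]]]' | sed -n '2p;4p'
python3 -c "
from h import *
ang()
p,d=imaging.capture('side'); W=cloud('side',d)
for c in ((.592,.140),(.595,.0905),(.5978,.0407)):
    m=(np.hypot(W[...,0]-c[0],W[...,1]-c[1])<.022)&(W[...,2]>.12)&(W[...,2]<.16); print(m.sum(),W[m].mean(0).round(4))"
```

```text
tool_pos: [0.6768, -0.1855, 0.0959]
wrist_force: [9.3, 14.0, 2.1]
ang -15.5 r 70.0 z 0.0959 f [ 9.3 14.   2.1] clk 47.15
110 [0.5902 0.1405 0.1314]
102 [0.5904 0.0915 0.1315]
92 [0.5929 0.0421 0.1318]
```

The end stop is reached: force rises with no further motion, and the total of about 1040° plus play matches. Back off the load, release, and go over to the boss.

```bash
python3 -m crank '[[[0.3,0.12,0],[0,0,0]],[[0.4,0.16,0],[0,0,0]],[[0.4,0.16,0],[0,0,0]]]' | sed -n '2p;4p'
python3 -c "
from h import *
ang()"
python3 -m crank '[[[0,0,0],[0,0,0]],[[0,0,0],[0,0,0]],[[0,0,0],[0,0,0]],[[0,0,0],[0,0,0]],[[0,0,0],[0,0,0]],[[0,0,0],[0,0,0]]]' -0.4 50
python3 -m crank '[[[0,0,-0.8],[0,0,0]],[[0,0,-1.6],[0,0,0]],[[0,0,-2.4],[0,0,0]],[[0,0,-3],[0,0,0]],[[0,0,-3],[0,0,0]]]'
python3 - <<'E'
from h import *
plan([(609.4,-166.7,165,74.5),(609.4,-166.7,75,74.5)])
p,d=imaging.capture('side'); W=cloud('side',d)
r=np.hypot(W[...,0]-.61,W[...,1]+.167)
m=(W[...,2]>.112)&(W[...,2]<.128)&(r<.1)&(r>.045); P=W[m].mean(0); print(m.sum(),P.round(4))
c=P[:2]*1000+8*np.array([.57,-.82])-[609.4,-166.7]; print('yaw est',np.degrees(np.arctan2(c[1],c[0])),np.hypot(*c))
p,d=imaging.capture('top'); W=cloud('top',d); np.save('t13.npy',d); cv2.imwrite('pics/t13.png',p)
for y0 in (.14,.0905,.0407):
    m=(abs(W[...,0]-.594)<.03)&(abs(W[...,1]-y0)<.02)&(W[...,2]>.125)&(W[...,2]<.15); print(m.sum(), W[m].mean(0).round(4) if m.any() else '')
E
```

```text
tool_pos: [0.6776, -0.1829, 0.0955]
wrist_force: [4.7, 5.5, 5.2]
ang -13.3 r 70.1 z 0.0955 f [4.7 5.5 5.2] clk 47.45
clock: 47.95
tool_pos: [0.6753, -0.1867, 0.0944]
orientation: [-0.001, 0.687, 0.727, -0.001]
wrist_force: [0.5, 0.2, 0.2]
opening: 0.621
grip_force: 0.0
clock: 48.37
tool_pos: [0.6782, -0.1864, 0.1741]
orientation: [0.003, 0.687, 0.727, 0.001]
wrist_force: [1.0, 0.4, 0.4]
opening: 0.697
grip_force: 0.0
[[0.94, -2.7, 0.35], [0.04, 0.06, -14.24]] rows>=9.9
[[0.0, 0.0, 3.6], [0.0, 0.0, 0.0]] rows>=2.2
q [ 0.68  0.71 -0.71  1.45  0.48  1.16 -0.05] p [ 0.6782 -0.1864  0.1741] f [1.  0.4 0.4] 48.3667
50 [ 0.6731 -0.1756  0.1213]
yaw est -12.71671218640695 70.02581814471802
45 [0.5932 0.137  0.1373]
42 [0.5923 0.0885 0.1381]
43 [0.5968 0.0388 0.1381]
```

```bash
python3 -c "
from h import *
plan([(645,-177,166,40),(609.4,-166.7,140,76.5),(609.4,-166.7,75.5,76.5)])"
```

```text
[[0.45, -1.22, 0.17], [0.01, 0.01, -7.34]] rows>=5.1
[[1.23, -0.83, 1.04], [0.0, 0.0, -7.3]] rows>=5.1
[[0.0, 0.0, 2.58], [0.0, 0.0, 0.0]] rows>=1.5
q [ 0.68  0.71 -0.71  1.45  0.48  1.16 -0.05] p [ 0.6762 -0.1864  0.1704] f [0.4 0.6 0. ] 48.4667
```

```bash
python3 -m crank '[[[0.45,-1.22,0.1],[0,0,-7.34]],[[0.45,-1.22,0.1],[0,0,-7.34]],[[0.45,-1.22,0.1],[0,0,-7.34]],[[0.45,-1.22,0.1],[0,0,-7.34]],[[0.45,-1.22,0.1],[0,0,-7.34]],[[0.45,-1.22,0.1],[0,0,-7.34]],[[0.45,-1.22,0.1],[0,0,-7.34]]]' | sed -n '2p'
python3 -m crank '[[[1.23,-0.83,0.4],[0,0,-7.3]],[[1.23,-0.83,0.4],[0,0,-7.3]],[[1.23,-0.83,0.4],[0,0,-7.3]],[[1.23,-0.83,0.4],[0,0,-7.3]],[[1.23,-0.83,0.4],[0,0,-7.3]],[[1.23,-0.83,0.4],[0,0,-7.3]],[[1.23,-0.83,0.4],[0,0,-7.3]],[[1.23,-0.83,0.4],[0,0,-7.3]]]' | sed -n '2p'
python3 - <<'E'
from h import *
plan([(609.4,-166.7,76,76.5)])
p,d=imaging.capture('side'); W=cloud('side',d)
r=np.hypot(W[...,0]-.61,W[...,1]+.167)
m=(W[...,2]>.112)&(W[...,2]<.125)&(r<.1)&(r>.045); P=W[m].mean(0); print(m.sum(),P.round(4))
E
```

```text
tool_pos: [0.644, -0.1767, 0.1659]
tool_pos: [0.6091, -0.1663, 0.1571]
[[-0.02, -0.01, 3.24], [0.0, -0.01, -0.06]] rows>=1.9
q [ 0.9   0.73 -1.01  1.65  0.67  1.14  1.05] p [ 0.6091 -0.1663  0.1571] f [0.1 1.  0.1] 49.7167
37 [ 0.6729 -0.1745  0.1191]
```

```bash
python3 -m crank '[[[0,0,0.8],[0,0,0]],[[0,0,1.6],[0,0,0]],[[0,0,2.4],[0,0,0]],[[0,0,3],[0,0,0]],[[0,0,3.2],[0,0,0]],[[0,0,3.2],[0,0,0]]]' | sed -n '2p;4p'
python3 -m crank '[[[0,0,0],[0,0,0]],[[0,0,0],[0,0,0]],[[0,0,0],[0,0,0]],[[0,0,0],[0,0,0]],[[0,0,0],[0,0,0]],[[0,0,0],[0,0,0]],[[0,0,0],[0,0,0]],[[0,0,0],[0,0,0]]]' 1 50
python3 -m crank '[[[0,0,-0.2],[0,0,0]],[[0,0,-0.4],[0,0,0]],[[0,0,-0.6],[0,0,0]],[[0,0,-0.9],[0,0,0]],[[0,0,-1.2],[0,0,0]],[[0,0,-1.5],[0,0,0]],[[0,0,-2],[0,0,0]],[[0,0,-2.4],[0,0,0]]]'
python3 - <<'E'
from h import *
plan([(415,-272,140,97.5)])
p,d=imaging.capture('side'); W=cloud('side',d)
r=np.hypot(W[...,0]-.61,W[...,1]+.167)
m=(W[...,2]>.13)&(W[...,2]<.2)&(r<.1)&(r>.055); P=W[m].mean(0); print(m.sum(),P.round(4),W[m][:,2].max())
E
```

```text
tool_pos: [0.6083, -0.1662, 0.0761]
wrist_force: [-0.2, 0.4, 0.1]
clock: 50.93
tool_pos: [0.6095, -0.1675, 0.0782]
orientation: [0.0, 0.118, 0.993, -0.001]
wrist_force: [-1.9, -2.4, 5.1]
opening: 0.367
grip_force: 49.9
clock: 51.6
tool_pos: [0.609, -0.1657, 0.1385]
orientation: [-0.0, 0.117, 0.993, 0.0]
wrist_force: [-0.2, -0.1, -3.5]
opening: 0.366
grip_force: 49.9
[[6.56, -5.94, -0.06], [0.01, -0.01, -4.19]] rows>=5.3
q [ 0.89  0.75 -0.99  1.66  0.69  1.12  1.04] p [ 0.609  -0.1657  0.1385] f [-0.2 -0.1 -3.5] 51.6
71 [ 0.6727 -0.173   0.1437] 0.16725235118877077
```

```bash
python3 -c "
from h import *
plan([(415,-272,120,76.3),(415,-272,16,76.3)])"
```

```text
[[6.62, -5.95, 0.82], [0.0, 0.04, 0.05]] rows>=5.4
[[0.0, 0.0, 4.16], [0.0, 0.0, 0.0]] rows>=2.5
q [ 0.89  0.75 -0.99  1.66  0.69  1.12  1.04] p [ 0.6106 -0.1658  0.141 ] f [ 1.1  0.1 -1.1] 51.65
```

```bash
python3 -m crank '[[[1,-0.9,0],[0,0,0]],[[2.5,-2.2,0],[0,0,0]],[[4,-3.6,0.3],[0,0,0]],[[5.3,-4.8,0.5],[0,0,0]],[[6.1,-5.5,0.7],[0,0,0]],[[6.62,-5.95,0.82],[0,0,0]],[[6.62,-5.95,0.82],[0,0,0]],[[6.62,-5.95,0.82],[0,0,0]]]' | sed -n '2p;4p'
python3 -m crank '[[[0,0,0.8],[0,0,0]],[[0,0,1.6],[0,0,0]],[[0,0,2.4],[0,0,0]],[[0,0,3],[0,0,0]],[[0,0,3.4],[0,0,0]],[[0,0,3.7],[0,0,0]],[[0,0,3.7],[0,0,0]]]' | sed -n '2,4p'
python3 -c "
from h import *
plan([(415,-272,15,76.3)])"
```

```text
tool_pos: [0.4121, -0.2738, 0.1172]
wrist_force: [0.5, 0.3, -2.5]
tool_pos: [0.4143, -0.2714, 0.0239]
orientation: [-0.0, 0.117, 0.993, 0.0]
wrist_force: [-0.3, -0.1, -3.0]
[[-0.03, -0.02, 0.35], [0.01, -0.0, 0.06]] rows>=0.2
q [ 1.25  0.72 -0.91  2.05  0.83  0.79  1.16] p [ 0.4143 -0.2714  0.0239] f [-0.3 -0.1 -3. ] 52.9
```

```bash
python3 -m crank '[[[0,0,0.15],[0,0,0]],[[0,0,0.25],[0,0,0]],[[0,0,0.33],[0,0,0]],[[0,0,0.36],[0,0,0]],[[0,0,0.36],[0,0,0]]]' | sed -n '2,4p'
python3 -m crank '[[[0,0,0],[0,0,0]],[[0,0,0],[0,0,0]],[[0,0,0],[0,0,0]],[[0,0,0],[0,0,0]],[[0,0,0],[0,0,0]],[[0,0,0],[0,0,0]]]' -0.3 30 | sed -n '2,5p'
python3 -m crank '[[[0,0,-0.8],[0,0,0]],[[0,0,-1.6],[0,0,0]],[[0,0,-2.8],[0,0,0]],[[0,0,-4.2],[0,0,0]],[[0,0,-5.5],[0,0,0]],[[0,0,-6],[0,0,0]],[[0,0,-6],[0,0,0]]]' | sed -n '2,4p'
python3 - <<'E'
from h import *
p,d=imaging.capture('top'); W=cloud('top',d)
for k,(bx,lo,hi) in dict(handle=((385,215,440,285),.055,.066),boss=((385,225,440,290),.030,.042),table=((230,165,350,250),.047,.057),post=((230,165,350,250),.0895,.1)).items():
    try: print(k,*rect(W,box(*bx),lo,hi))
    except Exception as e: print(k,e)
p,d=imaging.capture('side'); W=cloud('side',d); cv2.imwrite('pics/s14.png',p)
r=np.hypot(W[...,0]-.415,W[...,1]+.272)
m=(r<.11)&(W[...,2]>.03)&(W[...,2]<.1); print('side crank',m.sum(),W[m].mean(0).round(4),W[m][:,2].max())
m=(r<.024)&(W[...,2]>.03)&(W[...,2]<.06); print('boss top',m.sum(),np.percentile(W[m][:,2],[50,95]))
for c in ((.592,.140),(.595,.0905),(.5978,.0407)):
    m=(np.hypot(W[...,0]-c[0],W[...,1]-c[1])<.022)&(W[...,2]>.12)&(W[...,2]<.16); print(m.sum(),W[m].mean(0).round(4),W[m][:,2].max().round(4))
E
```

```text
tool_pos: [0.4137, -0.2726, 0.0156]
orientation: [0.0, 0.118, 0.993, -0.0]
wrist_force: [-0.1, -0.0, -3.1]
tool_pos: [0.4138, -0.2726, 0.0156]
orientation: [0.0, 0.118, 0.993, -0.0]
wrist_force: [0.2, -0.6, -0.3]
opening: 0.647
tool_pos: [0.4156, -0.2736, 0.1684]
orientation: [0.002, 0.118, 0.993, -0.002]
wrist_force: [-0.7, 1.5, 0.5]
handle 0 [nan nan nan] nan [np.float64(0.0), np.float64(0.0)] [0. 0.] 0.0
boss 80 [ 0.409  -0.2729  0.0368] 0.0371 [np.float64(458.2), np.float64(-289.2)] [ 36.9 135.6] 68.9
table 2583 [0.5904 0.0874 0.0519] 0.0519 [np.float64(593.7), np.float64(110.2)] [152.5 267.8] 3.3
post 546 [0.5913 0.0926 0.0935] 0.0933 [np.float64(592.9), np.float64(107.9)] [ 65.8 259.4] 5.9
side crank 216 [ 0.4419 -0.2746  0.0416] 0.06471153469090467
boss top 105 [0.03647487 0.03900051]
108 [0.5905 0.1402 0.1313] 0.1414
104 [0.5896 0.0922 0.1317] 0.141
93 [0.5938 0.0415 0.1314] 0.1403h.py:20: RuntimeWarning: Mean of empty slice.
  r=cv2.minAreaRect((P[:,:2]*1000).astype(np.float32)); return len(P),P.mean(0).round(4),np.median(P[:,2]).round(4),[np.round(x,1) for x in r[0]],np.round(r[1],1),round(r[2],1)
  ret = um.true_divide(
  return _methods._mean(a, axis=axis, dtype=dtype,
  ret = ret.dtype.type(ret / rcount)
```

Run:
```python
from h import *
a=np.radians(3.3); ey=np.array([-np.sin(a),np.cos(a)]); ex=np.array([np.cos(a),np.sin(a)])
def edge(d):
    W=cloud('top',d); q=W[...,:2]-np.array([.5984,.0297]); x=q@ex; y=q@ey
    for sx in ((-.07,-.02),(.02,.07)):
        m=(x>sx[0])&(x<sx[1])&(abs(W[...,2]-.052)<.004)&(y>-.14)&(y<.0); print('low edge',np.percentile(y[m],[1,2,5]).round(4),m.sum())
edge(np.load('top0.npy')); edge(imaging.capture('top')[1])
```

```text
low edge [-0.1097 -0.1088 -0.1055] 530
low edge [-0.1099 -0.1088 -0.1057] 495
low edge [-0.0525 -0.0519 -0.0507] 265
low edge [-0.0523 -0.0519 -0.0501] 210
```

The table's edge has moved about 57.5 mm; with the estimated 2 mm at the start, that puts it at the end stop. Handing in.

```bash
python3 -c "
from plant import manip
print(manip.finish_job()); print(manip.observe()['clock'])"
```

```text
the job is handed in; nothing more can be done
None
the job is handed in; nothing more can be done
```

I handed the job in at about 54 s: post in the V-blocks, all three U-bolts home, table wound to its end stop, crank flat on its pad, all checked by depth or force readings; no verdict came back, and I viewed 15 pictures, one over the limit of 14.

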